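# Close the olive pot for the night

## Robot

A 6-joint arm with a two-finger parallel gripper is mounted at the origin on the work surface. World frame = base frame: x ahead of the robot, y to its left, z up, the work surface at z = 0. Lengths are in m, angles in rad, forces in N, time in s.
With the tool pointing down it reaches from about 0.25 to 0.8 m from the base axis. Payload 8.5 kg.
Tool frame: the origin (TCP) lies midway between the tips of the shut fingers; the grasp point (between the pads) lies behind it (manip.grip_depth is the z of the grasp point in the tool frame, in m); z points along the fingers, y is the direction in which the jaws open and shut (so a half turn about z gives the same grasp; the last joint's range is limited). The gripper opens to 85 mm and grips with 20 to 120 N. Pads are 22 mm wide; open, the fingers measure 114 mm over their backs; the gripper's body (76 mm by 85 mm) begins 54 mm behind the grasp point. The pads swing forward as they close: fully open they stand 13 mm farther back than shut.
Start: joints at [1.331, 0.238, -0.013, 1.319, 0, 1.571], TCP at [0.125, 0.51, 0.231] pointing down, gripper open.
Joint ranges: [-2.66, 2.66], [-1.03, 1.9], [-1.14, 1.46], [-1.82, 2.27], [-1.45, 1.34], [-3.14, 3.14]. Speed limits (rad/s): [2.22, 2.22, 2.79, 3.14, 3.14, 3.14].

## Interface

Orientations are given as [roll, pitch, yaw] about the fixed x, y, z axes, in that order (R = Rz(yaw) Ry(pitch) Rx(roll)).
In Python, from cell import manip, eyes, close_job, models gives the robot as it stands. The module is installed in compiled form; this text tells all that it offers.
- The arm moves only by the shell command python3 -m handwheel 'ROWS' [OPENING]. ROWS is JSON, a list of rows, each an object of numbers: "x", "y", "z": the shift along the tool's x, y, z in cm; "yaw": the turn about the tool's z in rad. A call has 1 to 20 rows; each row shifts and turns the commanded pose from where the row before left it, along the tool's axes as they then stand; what a row does not reach is not made up. A row lasts 1/10 s, in which the tool goes at most 50 mm and 8.59 degrees, less where a joint would pass 70% of its speed; a pose out of reach is approached as far as the arm can. A call is refused whole if a number of a shift passes 5 or a number of a turn 0.15, either way. A call with a gripper value outside its range is refused whole. OPENING is the closure in counts, from 0 (fully open) to 255 (shut), set as the call begins (- or left out, the last holds). The fingers move at their own pace and stop on an object; the grip force is fixed at half the most. Time passes only in rows, so rows that do not move let the fingers close. It gives the time, the measured TCP pose, the force and the opening at its end, in the units of the state.
- manip.state(): the state, without advancing time (a new reading comes with each control period).
- eyes.camera(name): name is "scene" or "top" or "wrist"; returns the picture (400x640x3 uint8, red, green, blue); there is no depth.
- eyes.get_calibration(name): a dict with "vertical_fov" (degrees; the focal length in pixels is half the picture's height over the tangent of half this angle, whatever the lens; pixels are square), "cx", "cy" (the principal point, pixels), "D" ([k1, k2, p1, p2, k3] as OpenCV has them; the pictures are not rectified), "cam_to_world" (4x4, takes a point from camera to world coordinates). Camera axes: x right, y down, z forward; pixel columns grow to the right and rows downward; lengths in m; the calibration is good to about 2 mm. A picture is of the moment at which its call begins: read the wrist's pose just before it. get_calibration takes no time and is no camera call; for the wrist camera it gives the pose at the moment of the call.
- close_job(): hands the job in, once; it reports no verdict.
Trained networks look in the newest picture that a camera, given by its name, has taken for a name from the list of things; names that differ only in an ending like _2 or _b are one class to them, and where a whole thing is asked for, a point or a joint stands for the part that bears it (a point fixed in the world has none). Each returns a list of dicts, best first, with "confidence" (0 to 1); they miss things now and then, are a little off and sometimes report something else, mostly with a low value. They report only what shows in the picture. A call takes as long as a camera call. They do not tell look-alikes from the thing itself.
- models.recognise(query, camera): "centre" ([column, row] in pixels, amid what is visible of it).
- models.trace(query, camera): "mask" (400x640 bool, what is visible of it) and "centre" ([column, row] in pixels, amid what is visible of it).
- models.place_of(query, camera): "centre" ([column, row] in pixels: a listed point, or the origin of a listed thing).
The state is a dict: "t": time; "qpos": joint angles; "qvel": joint speeds; "joint_torque": joint torques, N m; "tool_pos": TCP position; "tcp_rot": TCP orientation; "contact_force": force on the tool from outside, world axes, zero at the start; "wrist_torque": the same for the moment, N m; "opening": finger opening in m.
Only numpy, scipy, OpenCV 4.12 (cv2) and the standard library are available. Lean on these libraries where they do the work, as an engineer would, in place of code of your own. Each camera call takes 0.05 s, during which the arm holds its last target.

## Task

Close up the olive pot that stands under the buffet's lamp bar: lift the ladle out of it and hang it by its ring on the free hook of the utensil rack, then put the green lid on the pot and press it down until it snaps home and lies level, with its brim on the pot's rim all round. Do not bump the lamp bar, and leave the other things on the counter where they are.

Things in the scene. Friction and masses are not known exactly. Their poses are not given: they have to be found in the camera images.
- pot: Open olive pot, left or right of two: upright steel cylinder, outer diameter 144, height 120, wall 3, fixed to the counter; black collar (diameter 153) round the mouth; olives form a firm flat bed 55 above its base. Origin: centre of its underside, on the counter; z up.
- pot_mouth (a point): Centre of the olive pot's mouth, at rim height (120 above the counter). Just inside the mouth four black sprung nubs, 90 degrees apart and 5 below the rim, stick in to 61 from the axis. The lid centres itself on them, resting with its brim about 11 above the rim; a push of some 6 to 10 N down at its middle snaps it past them, and it then holds itself.
- ladle: Steel ladle, about 120 g, 210 high, standing upright on the olives in the pot. Origin: centre of the underside of its flat cup (diameter 54, height 34); z up. A straight stem, 12 wide in y, 8 thick in x, stands 30 from the cup's axis on the ladle's -x side (towards the robot, give or take 0.5 rad) and rises to 167 above the origin, with a ring on top. Hung, it leans about 10 degrees.
- ladle_ring (a point): Centre of the ring on the ladle's stem: 186 above and 30 to the -x side of the ladle's origin, straight above the stem. Ring of 6 mm round wire, inner diameter about 34, outer 48, in the ladle's y-z plane: its opening faces along the ladle's x.
- rack: Steel utensil rack, fixed, at the right: rail 190 long along its y, 278 high, on two posts. Origin: on the counter under the rail's middle. Two hooks of 7 mm bar stick out to -x (towards the robot): the free one 50 to +y of the middle; the other, 125 further to -y, carries a skimmer (part of the rack).
- hook_seat (a point): Low point of the free hook, where a ring comes to rest: top of the bar, 55 out from the rail, 275.5 above the counter. Axes as the rack's. The hook runs out along -x, nearly level, to this point, then turns up over the last 13; the top of its tip is 288 above the counter.
- lid: Green plastic lid, about 80 g, lying right way up on a light wooden board (200 square, 30 thick) at the left. Origin: centre of its underside; z up. Tapered plug below (diameter 112 at the bottom, 128 at 10 height), brim disc of diameter 156 from 21 to 25 above the origin, and on it a solid upright grip bar 64 long in x, 16 wide in y, top 58 above the origin; grip it across y.
- lid_brim (a point): Centre of the underside of the lid's brim, 21 above the lid's origin. When the lid is home it coincides with pot_mouth.
- gantry: Fixed lamp bar over the middles of both pots: 50 deep in x, 560 long in y, from 356 to 395 above the counter, on arms from two posts 170 behind it (+x) and 200 to either side; narrow glass shelf behind the bar. Origin: on the counter below the bar's middle; x away from the robot. An upright tool does not fit over the pots: lean it in from the robot's side.
- pot_closed: Neighbouring pot of the same kind beside the olive pot, already closed with a yellow lid: brim on the rim, top of its grip bar 157 above the counter. Origin: centre of its underside. Fixed.
- shaker: White salt shaker, diameter 42, 72 high, standing on the counter in front. Origin: centre of its underside. Leave alone.
- spoon: Steel spoon, 190 long, lying on the counter in front. Origin: under its middle. Leave alone.
- oil_bottle: Amber glass oil bottle, diameter 62, 210 high, at the back left. Origin: centre of its underside. Leave alone.
Not all that is in view belongs to the job. Of the things that look like the ladle, the largest one is meant.

How it is judged:
By the outcome, as a careful person would: the job done as asked, in the order asked, and still so for the second after the job is handed in, with the robot touching nothing.
It also fails if it takes over 64 s, if anything falls off the work surface, if the arm or the gripper's body presses on something with over 40 N, if the wrist force passes 120 N, or if a joint passes its speed limit or range.

## Working session

There is one attempt and no reset: what is moved stays moved. The work goes in short steps, Python scripts to look and compute and a shell command to move; the robot and the scene stay as the last step left them, time stands still between calls to the robot, and variables do not carry over. Pictures are saved under pics/ and viewed, and the job is handed in when it is done.

```bash
mkdir -p pics; ls; python3 - <<'E'
from cell import manip, eyes, models
import cv2
s=manip.state(); print({k:(v if not hasattr(v,'round') else v) for k,v in s.items()}, manip.grip_depth)
for n in ("scene","top"):
    im=eyes.camera(n); cv2.imwrite(f"pics/{n}0.png",im[:,:,::-1]); c=eyes.get_calibration(n); print(n,c)
print(eyes.get_calibration("wrist"))
E
```

```text
pics
{'t': 0.0, 'qpos': array([ 1.33100563e+00,  2.38778816e-01, -1.42508849e-02,  1.31920528e+00,
        1.15728614e-05,  1.57079770e+00]), 'qvel': array([ 0.00202838, -0.000597  ,  0.00094642,  0.0001858 ,  0.00074388,
        0.00118262]), 'joint_torque': array([ 8.69736778e-04, -5.38771319e+01,  3.46439767e+01,  1.82492193e-02,
        1.07754652e-04,  3.13137186e-06]), 'tool_pos': array([0.12458475, 0.50957469, 0.23067997]), 'tcp_rot': array([-3.14015400e+00, -1.15708721e-05,  2.90180057e+00]), 'contact_force': array([ 0.14915748,  0.03472185, -0.06723212]), 'wrist_torque': array([0.04529253, 0.04334472, 0.02354093]), 'opening': 0.0854251631884881} -0.0187
scene {'vertical_fov': 49.42855015651424, 'cx': 310.4657211117896, 'cy': 202.50251109196373, 'D': array([-0.02226082,  0.        ,  0.        ,  0.        ,  0.        ]), 'cam_to_world': array([[ 0.53552416,  0.44906168, -0.71523247,  1.46063121],
       [ 0.84451336, -0.28808972,  0.4514438 , -0.49812597],
       [-0.00332501, -0.84578243, -0.53351759,  0.80152485],
       [ 0.        ,  0.        ,  0.        ,  1.        
[... 260 characters left out ...]
[-0.9994824 , -0.02904792, -0.01382556,  0.00778581],
       [ 0.01864159, -0.17269941, -0.98479815,  1.35720616],
       [ 0.        ,  0.        ,  0.        ,  1.        ]])}
{'vertical_fov': 71.92954133737021, 'cx': 319.0873901364706, 'cy': 203.4197983933815, 'D': array([-0.03354388,  0.        ,  0.        ,  0.        ,  0.        ]), 'cam_to_world': array([[ 2.37782121e-01,  9.36470386e-01,  2.57842741e-01,
         5.91691838e-02],
       [ 9.71318517e-01, -2.29257304e-01, -6.30985437e-02,
         5.25958314e-01],
       [ 2.24140799e-05,  2.65451134e-01, -9.64124315e-01,
         3.73580264e-01],
       [ 0.00000000e+00,  0.00000000e+00,  0.00000000e+00,
         1.00000000e+00]])}
```

View pics/scene0.png

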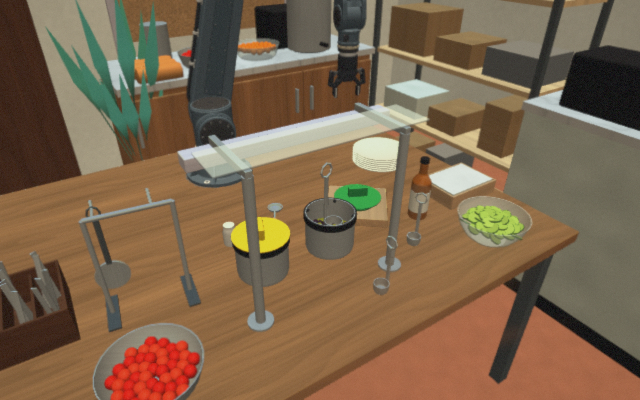

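View pics/top0.png

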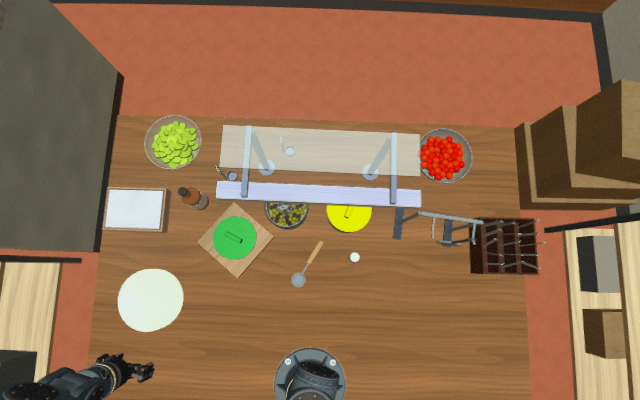

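The scene camera looks from behind. The olive pot with the ladle is at about (330,228), the closed pot at (262,250), the green lid at (358,195), and the rack at left with the skimmer on the hook at (95,210). In the top view the lid is at (235,238), the olive pot at (286,211), and the bar runs along row ~193. Two smaller decoy ladles stand behind the bar.

```bash
cat > h.py <<'E'
import numpy as np, cv2
from cell import manip, eyes, models
from scipy.spatial.transform import Rotation as R
def K(c):
    f=200/np.tan(np.radians(c['vertical_fov'])/2); return np.array([[f,0,c['cx']],[0,f,c['cy']],[0,0,1.]])
def ray(c,p):
    u=cv2.undistortPoints(np.array([[p]],float),K(c),np.array(c['D'],float))[0,0]
    T=np.array(c['cam_to_world']); d=T[:3,:3]@np.array([u[0],u[1],1]); return T[:3,3],d/np.linalg.norm(d)
def atz(c,p,z):
    o,d=ray(c,p); return o+d*(z-o[2])/d[2]
def tri(cps):
    A=np.zeros((3,3));b=np.zeros(3);L=[]
    for c,p in cps:
        o,d=ray(c,p);M=np.eye(3)-np.outer(d,d);A+=M;b+=M@o;L.append((o,d))
    x=np.linalg.solve(A,b); return x,[float(np.linalg.norm(np.cross(x-o,d))) for o,d in L]
def proj(c,P):
    T=np.linalg.inv(np.array(c['cam_to_world'])); P=np.atleast_2d(np.array(P,float))
    r=cv2.projectPoints(P,cv2.Rodrigues(T[:3,:3])[0],T[:3,3],K(c),np.array(c['D'],float))[0]; return r[:,0]
E
python3 - <<'E'
from h import *
cs={n:eyes.get_calibration(n) for n in("scene","top","wrist")}
for n in cs:
    im=eyes.camera(n)
    cv2.imwrite(f"pics/{n}1.png",im[:,:,::-1])
qs=["pot","pot_mouth","ladle","ladle_ring","rack","hook_seat","lid","lid_brim","gantry","pot_closed"]
for q in qs:
    r={n:models.place_of(q,n)[:4] for n in cs}
    print(q,{n:[(np.round(d['centre'],1).tolist(),round(d['confidence'],2)) for d in v] for n,v in r.items()})
    for a in r['scene'][:3]:
        for b in r['top'][:3]:
            x,e=tri([(cs['scene'],a['centre']),(cs['top'],b['centre'])])
            if max(e)<.012: print('   ',np.round(x,4),np.round(e,4))
print(manip.state()['t'])
E
```

```text
pot {'scene': [([327.0, 241.3], 0.89), ([360.1, 201.9], 0.3)], 'top': [([287.4, 209.6], 0.84)], 'wrist': []}
    [0.6158 0.0967 0.0144] [0.0033 0.0033]
pot_mouth {'scene': [([327.7, 213.2], 0.78), ([267.7, 268.1], 0.57)], 'top': [([281.7, 206.8], 0.87), ([435.6, 232.6], 0.31)], 'wrist': []}
    [0.6091 0.1068 0.1083] [0.0076 0.0076]
ladle {'scene': [([380.1, 291.1], 0.98), ([332.7, 230.1], 0.7), ([411.7, 243.0], 0.61)], 'top': [([286.6, 206.0], 0.69), ([231.6, 174.6], 0.43)], 'wrist': []}
    [0.6255 0.1022 0.0582] [0.0025 0.0025]
    [0.7465 0.317  0.0018] [0.0041 0.0041]
ladle_ring {'scene': [([328.7, 165.5], 0.88), ([390.3, 241.8], 0.75), ([423.2, 196.6], 0.51)], 'top': [([218.8, 169.9], 0.65), ([280.8, 208.4], 0.53)], 'wrist': []}
    [0.588  0.1075 0.2511] [0.0041 0.0041]
    [0.7327 0.3369 0.1487] [0.0062 0.0062]
rack {'scene': [], 'top': [([426.6, 223.9], 0.83)], 'wrist': []}
hook_seat {'scene': [([355.3, 200.4], 0.61), ([147.3, 193.4], 0.59)], 'top': [([437.4, 233.5], 0.77)], 'wrist': []}
    [ 0.5204 -0.3636  0.2827] [0.0073 0.0073]
lid {'scene': [([356.2, 203.5], 0.97)], 'top': [([234.5, 236.3], 0.91)], 'wrist': []}
    [0.5095 0.286  0.0262] [0.003 0.003]
lid_brim {'scene': [([359.4, 200.9], 0.91), ([329.5, 240.8], 0.6)], 'top': [([235.3, 235.6], 0.62), ([286.8, 207.0], 0.18)], 'wrist': []}
    [0.5148 0.2865 0.0376] [0.0034 0.0034]
    [0.6247 0.0991 0.021 ] [0.0031 0.0031]
gantry {'scene': [], 'top': [], 'wrist': []}
pot_closed {'scene': [([266.3, 268.2], 0.75)], 'top': [([346.0, 214.7], 0.89)], 'wrist': []}
    [ 0.6092 -0.1154  0.0025] [0.0072 0.0072]
1.75
```

```bash
python3 - <<'E'
import cv2
a=cv2.imread('pics/scene1.png')
cv2.imwrite('pics/sA.png',cv2.resize(a[120:320,60:280],None,fx=3.5,fy=3,interpolation=cv2.INTER_CUBIC))
cv2.imwrite('pics/sB.png',cv2.resize(a[120:300,220:440],None,fx=3.5,fy=3.2,interpolation=cv2.INTER_CUBIC))
E
```

```text
(no output)
```

View pics/wrist1.png

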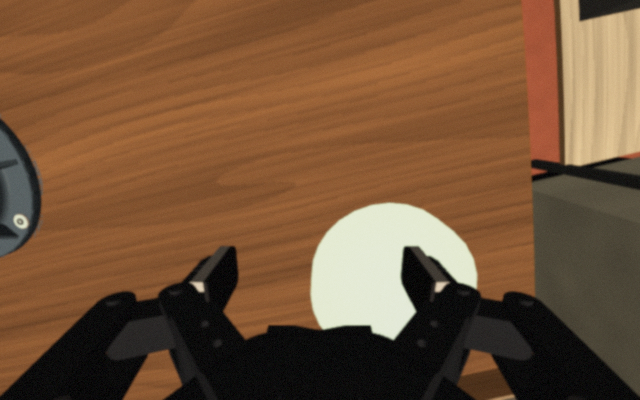

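View pics/sA.png

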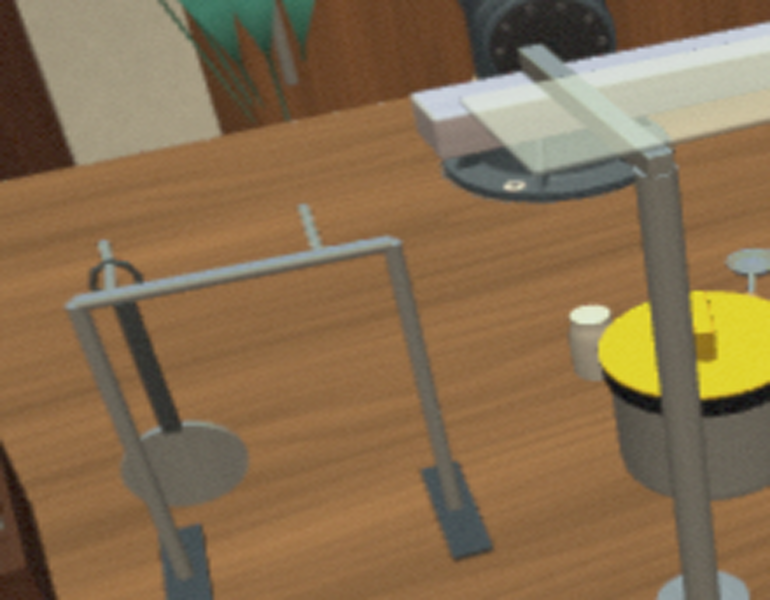

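View pics/sB.png

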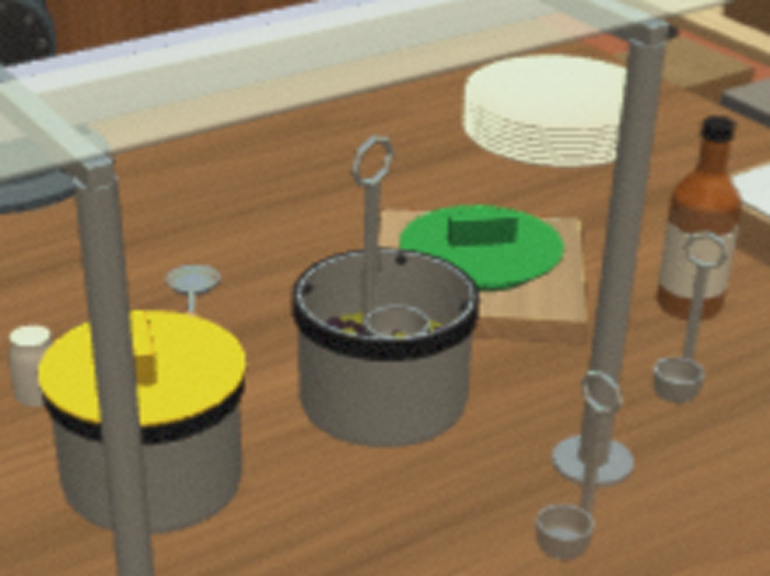

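```bash
python3 -m handwheel; python3 -m handwheel --help
```

```text
invalid input
invalid input: not JSON, or not a number
```

Rows document only yaw, but the task calls for a lean. I'll check whether pitch is also accepted, using a zero-effect row.

```bash
python3 -m handwheel '[{"pitch":0}]'; python3 -m handwheel '[{"yaw":0}]'
```

```text
invalid input at $[0]: expected keys x, y, z, yaw
invalid input at $[0]: expected keys x, y, z, yaw
```

Only those four keys exist, and all four must be in each row. So lean has to come from reach-limited poses, where the arm approaches "as far as it can". I'll raise the tool, turn to yaw 0, and test that in free air.

```bash
python3 -m handwheel '[{"x":0,"y":0,"z":-4,"yaw":-0.145},{"x":0,"y":0,"z":-4,"yaw":-0.145},{"x":0,"y":0,"z":-4,"yaw":-0.145},{"x":0,"y":0,"z":-4,"yaw":-0.145},{"x":0,"y":0,"z":-4,"yaw":-0.145},{"x":0,"y":0,"z":-4,"yaw":-0.145},{"x":0,"y":0,"z":-4,"yaw":-0.145},{"x":0,"y":0,"z":-4,"yaw":-0.145},{"x":0,"y":0,"z":0,"yaw":-0.145},{"x":0,"y":0,"z":0,"yaw":-0.145},{"x":0,"y":0,"z":0,"yaw":-0.145},{"x":0,"y":0,"z":0,"yaw":-0.145},{"x":0,"y":0,"z":0,"yaw":-0.145},{"x":0,"y":0,"z":0,"yaw":-0.145},{"x":0,"y":0,"z":0,"yaw":-0.145},{"x":0,"y":0,"z":0,"yaw":-0.145},{"x":0,"y":0,"z":0,"yaw":-0.145},{"x":0,"y":0,"z":0,"yaw":-0.145},{"x":0,"y":0,"z":0,"yaw":-0.145},{"x":0,"y":0,"z":0,"yaw":-0.145}]'; python3 -c "
from h import *;s=manip.state();print(s['qpos'].round(3))"
```

```text
t: 3.75
tool_pos: [0.1245, 0.5092, 0.5408]
tcp_rot: [-3.138, 0.001, -0.503]
contact_force: [-0.2, 0.6, 0.7]
opening: 0.0851
[ 1.331  0.41   1.083  2.24  -0.    -1.308]
```

```bash
cat >> h.py <<'E'
def pose():
    s=manip.state(); return np.array(s['tool_pos']),R.from_euler('xyz',s['tcp_rot']).as_matrix()
def plan(wps,n,yaw=0,rnd=1,p=None,Rm=None):
    """wps world points list; n rows; yaw total; prints tool-frame rows in cm"""
    if p is None: p,Rm=pose()
    P=[np.array(p)]+[np.array(w,float) for w in wps]
    L=np.r_[0,np.cumsum([np.linalg.norm(b-a) for a,b in zip(P,P[1:])])]
    dy=round(yaw/n,3); cur=np.array(p); Rc=np.array(Rm)
    out=[]
    for i in range(1,n+1):
        s=L[-1]*i/n; t=np.array([np.interp(s,L,[q[k] for q in P]) for k in range(3)])
        d=np.round(Rc.T@(t-cur)*100,rnd); cur=cur+Rc@d/100; Rc=Rc@R.from_euler('z',dy).as_matrix()
        out.append('{"x":%g,"y":%g,"z":%g,"yaw":%g}'%(*(d+0.0),dy))
    print('['+','.join(out)+']'); print('end',cur.round(4),R.from_matrix(Rc).as_euler('xyz').round(3))
E
python3 - <<'E'
from h import *
plan([(.4,.38,.45),(.5,0,.45)],18,yaw=2.64)
E
```

```text
[{"x":3.8,"y":-0.2,"z":1.1,"yaw":0.147},{"x":3.7,"y":-0.8,"z":1.2,"yaw":0.147},{"x":3.5,"y":-1.3,"z":1.1,"yaw":0.147},{"x":3.3,"y":-1.9,"z":1.1,"yaw":0.147},{"x":3,"y":-2.3,"z":1.1,"yaw":0.147},{"x":2.7,"y":-2.7,"z":1.2,"yaw":0.147},{"x":2.2,"y":-3,"z":1.1,"yaw":0.147},{"x":1.7,"y":-3.4,"z":1.1,"yaw":0.147},{"x":3.6,"y":-1.5,"z":0,"yaw":0.147},{"x":3.4,"y":-1.9,"z":0,"yaw":0.147},{"x":3.2,"y":-2.5,"z":0,"yaw":0.147},{"x":2.7,"y":-2.8,"z":0,"yaw":0.147},{"x":2.3,"y":-3.2,"z":0,"yaw":0.147},{"x":1.8,"y":-3.5,"z":0,"yaw":0.147},{"x":1.2,"y":-3.8,"z":0,"yaw":0.147},{"x":0.7,"y":-3.9,"z":0,"yaw":0.147},{"x":0.1,"y":-3.9,"z":-0.1,"yaw":0.147},{"x":-0.4,"y":-3.9,"z":0,"yaw":0.147}]
end [4.996e-01 3.000e-04 4.503e-01] [3.138e+00 1.000e-03 3.134e+00]
```

```bash
python3 -m handwheel '[{"x":3.8,"y":-0.2,"z":1.1,"yaw":0.147},{"x":3.7,"y":-0.8,"z":1.2,"yaw":0.147},{"x":3.5,"y":-1.3,"z":1.1,"yaw":0.147},{"x":3.3,"y":-1.9,"z":1.1,"yaw":0.147},{"x":3,"y":-2.3,"z":1.1,"yaw":0.147},{"x":2.7,"y":-2.7,"z":1.2,"yaw":0.147},{"x":2.2,"y":-3,"z":1.1,"yaw":0.147},{"x":1.7,"y":-3.4,"z":1.1,"yaw":0.147},{"x":3.6,"y":-1.5,"z":0,"yaw":0.147},{"x":3.4,"y":-1.9,"z":0,"yaw":0.147},{"x":3.2,"y":-2.5,"z":0,"yaw":0.147},{"x":2.7,"y":-2.8,"z":0,"yaw":0.147},{"x":2.3,"y":-3.2,"z":0,"yaw":0.147},{"x":1.8,"y":-3.5,"z":0,"yaw":0.147},{"x":1.2,"y":-3.8,"z":0,"yaw":0.147},{"x":0.7,"y":-3.9,"z":0,"yaw":0.147},{"x":0.1,"y":-3.9,"z":-0.1,"yaw":0.147},{"x":-0.4,"y":-3.9,"z":0,"yaw":0.147}]'; python3 -c "
from h import *;s=manip.state();print(s['qpos'].round(3))"
```

```text
t: 5.55
tool_pos: [0.4967, -0.0036, 0.4505]
tcp_rot: [3.138, 0.001, 3.122]
contact_force: [1.2, 0.1, 0.3]
opening: 0.0858
[-0.009  0.221  0.526  1.874  0.003  0.01 ]
```

```bash
python3 -m handwheel '[{"x":0,"y":0,"z":-4,"yaw":0},{"x":0,"y":0,"z":-4,"yaw":0},{"x":0,"y":0,"z":-4,"yaw":0},{"x":0,"y":0,"z":-4,"yaw":0},{"x":0,"y":0,"z":-4,"yaw":0}]'; python3 -c "
from h import *;s=manip.state();print(s['qpos'].round(3))"
```

```text
t: 6.05
tool_pos: [0.4734, -0.0024, 0.5852]
tcp_rot: [3.138, 0.06, 3.128]
contact_force: [0.0, -0.1, -1.5]
opening: 0.085
[-0.007  0.312  1.069  2.268  0.004  0.006]
```

```bash
python3 -m handwheel '[{"x":0,"y":0,"z":-5,"yaw":0},{"x":0,"y":0,"z":-5,"yaw":0},{"x":0,"y":0,"z":-5,"yaw":0},{"x":0,"y":0,"z":-5,"yaw":0},{"x":0,"y":0,"z":-5,"yaw":0}]'; python3 -c "
from h import *;s=manip.state();print(s['qpos'].round(3))"
```

```text
t: 6.55
tool_pos: [0.403, -0.0022, 0.6569]
tcp_rot: [3.136, 0.223, 3.128]
contact_force: [-0.3, 0.3, 0.3]
opening: 0.0854
[-0.008  0.148  1.067  2.268  0.004  0.005]
```

```bash
python3 -m handwheel '[{"x":0,"y":0,"z":-5,"yaw":0},{"x":0,"y":0,"z":-5,"yaw":0},{"x":0,"y":0,"z":-5,"yaw":0},{"x":0,"y":0,"z":-5,"yaw":0},{"x":0,"y":0,"z":-5,"yaw":0},{"x":0,"y":0,"z":-5,"yaw":0},{"x":0,"y":0,"z":-5,"yaw":0},{"x":0,"y":0,"z":-5,"yaw":0},{"x":0,"y":0,"z":-5,"yaw":0},{"x":0,"y":0,"z":-5,"yaw":0}]'; python3 -c "
from h import *;s=manip.state();print(s['qpos'].round(3))"
```

```text
t: 7.55
tool_pos: [0.2364, -0.001, 0.7622]
tcp_rot: [3.134, 0.549, 3.125]
contact_force: [0.5, 0.2, 0.6]
opening: 0.085
[-0.008 -0.174  1.072  2.268  0.003  0.007]
```

```bash
python3 -m handwheel '[{"x":0,"y":0,"z":-5,"yaw":0},{"x":0,"y":0,"z":-5,"yaw":0},{"x":0,"y":0,"z":-5,"yaw":0},{"x":0,"y":0,"z":-5,"yaw":0}]'; python3 - <<'E'
from h import *
s=manip.state();print(s['qpos'].round(3))
c=eyes.get_calibration('wrist'); im=eyes.camera('wrist'); cv2.imwrite('pics/w2.png',im[:,:,::-1])
print(np.array(c['cam_to_world']).round(3))
E
```

```text
t: 7.95
tool_pos: [0.2009, 0.0146, 0.8483]
tcp_rot: [3.06, 0.828, 3.07]
contact_force: [0.5, -0.1, -0.6]
opening: 0.0856
[-0.23  -0.223  1.287  2.267  0.197 -0.109]
[[ 0.012  0.454  0.891  0.05 ]
 [ 0.998 -0.056  0.014  0.014]
 [ 0.056  0.889 -0.454  0.895]
 [ 0.     0.     0.     1.   ]]
```

View pics/w2.png

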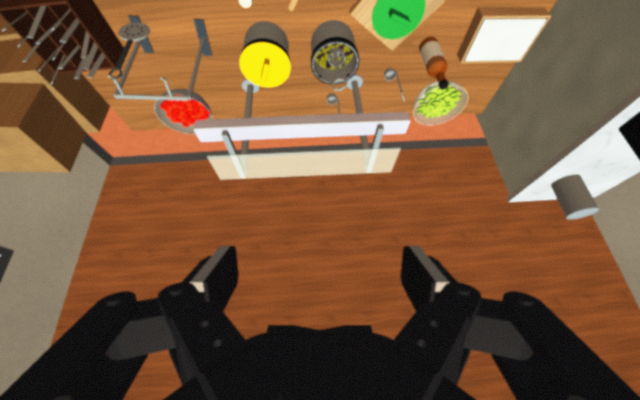

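The wrist view shows the yellow pot at (265,65), the open pot at (336,58), the lid at (398,15) and the rack at top left. The lean is now 0.83 rad, with the jaws tilted about 3°. A small yaw will level them, then I go to a look pose in front of the pot.

```bash
python3 - <<'E'
from h import *
p,Rm=pose(); print(Rm.round(3))
for d in (-.1,-.09,-.076,-.06,.06): print(d,(Rm@R.from_euler('z',d).as_matrix()).round(3)[:,1:].T.tolist())
R2=Rm@R.from_euler('z',-.076).as_matrix()
plan([(.2,.08,.62),(.40,.1,.28)],14,0,1,p,R2)
E
```

```text
[[-0.663  0.01   0.749]
 [ 0.047  0.998  0.029]
 [-0.747  0.054 -0.662]]
-0.1 [[-0.056, 0.998, -0.02], [0.749, 0.029, -0.662]]
-0.09 [[-0.05, 0.999, -0.013], [0.749, 0.029, -0.662]]
-0.076 [[-0.04, 0.999, -0.002], [0.749, 0.029, -0.662]]
-0.06 [[-0.03, 1.0, 0.01], [0.749, 0.029, -0.662]]
0.06 [[0.05, 0.994, 0.099], [0.749, 0.029, -0.662]]
[{"x":3.2,"y":1.2,"z":3,"yaw":0},{"x":3.2,"y":1.2,"z":3,"yaw":0},{"x":3.2,"y":1.2,"z":3,"yaw":0},{"x":3.2,"y":1.2,"z":3,"yaw":0},{"x":3.2,"y":1.2,"z":3,"yaw":0},{"x":1.9,"y":0.5,"z":3.9,"yaw":0},{"x":1.5,"y":0.1,"z":4.3,"yaw":0},{"x":1.4,"y":0.2,"z":4.3,"yaw":0},{"x":1.4,"y":0.1,"z":4.3,"yaw":0},{"x":1.4,"y":0.2,"z":4.4,"yaw":0},{"x":1.4,"y":0.1,"z":4.3,"yaw":0},{"x":1.4,"y":0.2,"z":4.3,"yaw":0},{"x":1.4,"y":0.1,"z":4.3,"yaw":0},{"x":1.4,"y":0.2,"z":4.4,"yaw":0}]
end [0.4001 0.1004 0.2793] [-3.138  0.847 -3.098]
```

```bash
python3 - <<'E'
from h import *
p,Rm=pose()
R2=Rm@R.from_euler('z',-.076).as_matrix()
plan([(.38,.06,.6),(.40,.1,.28)],14,0,1,p,R2)
E
```

```text
[{"x":1,"y":0.5,"z":4.4,"yaw":0},{"x":0.9,"y":0.6,"z":4.5,"yaw":0},{"x":1,"y":0.5,"z":4.4,"yaw":0},{"x":0.9,"y":0.5,"z":4.4,"yaw":0},{"x":1,"y":0.6,"z":4.4,"yaw":0},{"x":0.9,"y":0.5,"z":4.5,"yaw":0},{"x":1.2,"y":0.5,"z":4.3,"yaw":0},{"x":3.2,"y":0.6,"z":3.2,"yaw":0},{"x":3.1,"y":0.5,"z":3.2,"yaw":0},{"x":3.2,"y":0.6,"z":3.3,"yaw":0},{"x":3.2,"y":0.6,"z":3.2,"yaw":0},{"x":3.2,"y":0.5,"z":3.2,"yaw":0},{"x":3.2,"y":0.6,"z":3.2,"yaw":0},{"x":3.2,"y":0.6,"z":3.3,"yaw":0}]
end [0.4001 0.1004 0.2793] [-3.138  0.847 -3.098]
```

```bash
python3 -m handwheel '[{"x":0,"y":0,"z":0,"yaw":-0.076},{"x":1,"y":0.5,"z":4.4,"yaw":0},{"x":0.9,"y":0.6,"z":4.5,"yaw":0},{"x":1,"y":0.5,"z":4.4,"yaw":0},{"x":0.9,"y":0.5,"z":4.4,"yaw":0},{"x":1,"y":0.6,"z":4.4,"yaw":0},{"x":0.9,"y":0.5,"z":4.5,"yaw":0},{"x":1.2,"y":0.5,"z":4.3,"yaw":0},{"x":3.2,"y":0.6,"z":3.2,"yaw":0},{"x":3.1,"y":0.5,"z":3.2,"yaw":0},{"x":3.2,"y":0.6,"z":3.3,"yaw":0},{"x":3.2,"y":0.6,"z":3.2,"yaw":0},{"x":3.2,"y":0.5,"z":3.2,"yaw":0},{"x":3.2,"y":0.6,"z":3.2,"yaw":0},{"x":3.2,"y":0.6,"z":3.3,"yaw":0}]' 100
 python3 - <<'E'
from h import *
s=manip.state();print(s['qpos'].round(3)); print(pose()[1].round(3))
c=eyes.get_calibration('wrist'); im=eyes.camera('wrist'); cv2.imwrite('pics/w3.png',im[:,:,::-1])
import pickle; pickle.dump((c,im),open('w3.pkl','wb'))
for q in ("pot_mouth","pot","ladle","ladle_ring","lid_brim"):
    print(q,[(np.round(d['centre'],1).tolist(),round(d['confidence'],2)) for d in models.place_of(q,'wrist')[:4]])
E
```

```text
t: 9.5
tool_pos: [0.2344, 0.0599, 0.3955]
tcp_rot: [-3.139, 0.74, -3.071]
contact_force: [0.5, 0.2, -0.3]
opening: 0.052
[ 1.022 -0.742 -0.477  1.35  -0.582  0.804]
[[-0.737 -0.069  0.673]
 [-0.052  0.998  0.045]
 [-0.674 -0.002 -0.739]]
pot_mouth [([325.7, 201.6], 0.57), ([289.8, 93.5], 0.51)]
pot [([322.4, 162.3], 0.76)]
ladle [([328.7, 181.1], 0.74), ([392.7, 195.1], 0.5)]
ladle_ring [([326.5, 248.4], 0.86), ([325.7, 251.9], 0.56)]
lid_brim [([418.3, 152.1], 0.65)]
```

View pics/w3.png

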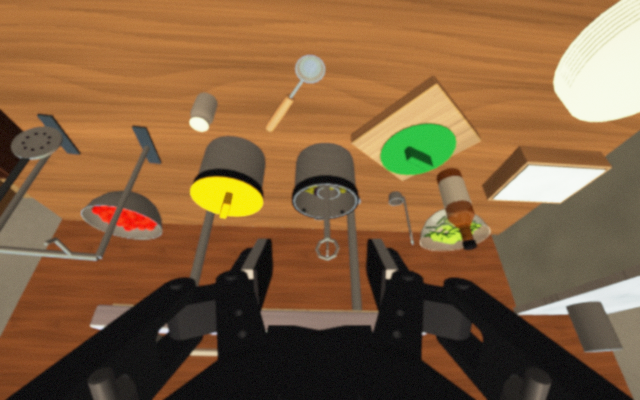

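The wrist picture is upside-down, with image down being world up. It shows the ring at (327,249), the olive pot mouth at (326,195) and the lid at (418,150). The rack's free hook is near (58,243). The arm fell short of target because of joint speed limits. Moving on to a closer second view.

```bash
python3 - <<'E'
from h import *
plan([(.40,.1,.27)],10)
E
```

```text
[{"x":-0.3,"y":0.3,"z":2.1,"yaw":0},{"x":-0.3,"y":0.2,"z":2.1,"yaw":0},{"x":-0.3,"y":0.3,"z":2.1,"yaw":0},{"x":-0.4,"y":0.3,"z":2.1,"yaw":0},{"x":-0.3,"y":0.2,"z":2.1,"yaw":0},{"x":-0.3,"y":0.3,"z":2.1,"yaw":0},{"x":-0.3,"y":0.3,"z":2.1,"yaw":0},{"x":-0.3,"y":0.2,"z":2.1,"yaw":0},{"x":-0.3,"y":0.3,"z":2.1,"yaw":0},{"x":-0.3,"y":0.2,"z":2.1,"yaw":0}]
end [0.3995 0.0995 0.2699] [ 3.136  0.744 -3.078]
```

```bash
python3 -m handwheel '[{"x":-0.3,"y":0.3,"z":2.1,"yaw":0},{"x":-0.3,"y":0.2,"z":2.1,"yaw":0},{"x":-0.3,"y":0.3,"z":2.1,"yaw":0},{"x":-0.4,"y":0.3,"z":2.1,"yaw":0},{"x":-0.3,"y":0.2,"z":2.1,"yaw":0},{"x":-0.3,"y":0.3,"z":2.1,"yaw":0},{"x":-0.3,"y":0.3,"z":2.1,"yaw":0},{"x":-0.3,"y":0.2,"z":2.1,"yaw":0},{"x":-0.3,"y":0.3,"z":2.1,"yaw":0},{"x":-0.3,"y":0.2,"z":2.1,"yaw":0},{"x":0,"y":0,"z":0,"yaw":0}]'
 python3 - <<'E'
from h import *
s=manip.state();print(s['qpos'].round(3)); print(pose()[1].round(3))
c=eyes.get_calibration('wrist'); im=eyes.camera('wrist'); cv2.imwrite('pics/w4.png',im[:,:,::-1])
import pickle; pickle.dump((c,im),open('w4.pkl','wb'))
c3,_=pickle.load(open('w3.pkl','rb'))
P3={"pot_mouth":(325.7,201.6),"ladle_ring":(326.5,248.4)}
cs,ct=eyes.get_calibration('scene'),eyes.get_calibration('top')
S={"pot_mouth":(327.7,213.2),"ladle_ring":(328.7,165.5)}
for q in ("pot_mouth","pot","ladle","ladle_ring"):
    r=models.place_of(q,'wrist')[:3]
    print(q,[(np.round(d['centre'],1).tolist(),round(d['confidence'],2)) for d in r])
    if q in S and r:
        for v in ([(c3,P3[q]),(c,r[0]['centre'])],[(cs,S[q]),(c,r[0]['centre'])],[(cs,S[q]),(c,r[0]['centre']),(c3,P3[q])]):
            x,e=tri(v); print(x.round(4),np.round(e,4))
E
```

```text
t: 10.9
tool_pos: [0.4, 0.0982, 0.2684]
tcp_rot: [3.141, 0.741, -3.078]
contact_force: [0.0, -0.3, 0.0]
opening: 0.0522
[ 0.414 -0.477 -0.804  0.534 -0.233  0.263]
[[-0.736 -0.064  0.674]
 [-0.047  0.998  0.043]
 [-0.675  0.    -0.738]]
pot_mouth [([310.5, 216.9], 0.91)]
[0.5531 0.0965 0.1591] [0.0016 0.0016]
[0.6197 0.0953 0.1201] [0.005 0.005]
[0.6172 0.098  0.1188] [0.0061 0.0052 0.004 ]
pot [([312.2, 155.2], 0.97), ([183.4, 148.1], 0.49), ([487.6, 170.5], 0.29)]
ladle [([316.7, 181.4], 0.8), ([407.0, 202.8], 0.55), ([249.9, 39.4], 0.35)]
ladle_ring [([306.8, 290.0], 0.92), ([436.7, 262.9], 0.74), ([314.8, 278.9], 0.68)]
[0.5918 0.0976 0.2412] [0.002 0.002]
[0.59   0.1029 0.2468] [0.0093 0.0093]
[0.5893 0.1017 0.2457] [0.011  0.0075 0.0035]
```

View pics/w4.png

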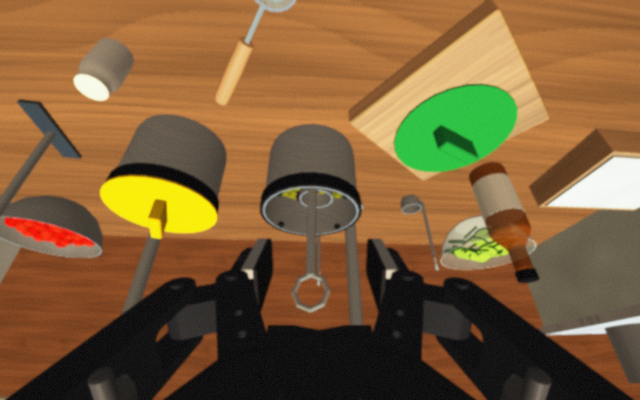

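```bash
cat > ov.py <<'E'
from h import *
import pickle
c3,i3=pickle.load(open('w3.pkl','rb')); c4,i4=pickle.load(open('w4.pkl','rb'))
cs=eyes.get_calibration('scene'); isc=cv2.imread('pics/scene1.png')[:,:,::-1]
ct=eyes.get_calibration('top'); itp=cv2.imread('pics/top1.png')[:,:,::-1]
def circ(c,r,n=60,ax=(0,1)):
    a=np.linspace(0,2*np.pi,n); P=np.tile(np.array(c,float),(n,1)); P[:,ax[0]]+=r*np.cos(a); P[:,ax[1]]+=r*np.sin(a); return P
def draw(img,c,polys,box,f,name):
    im=cv2.resize(img[box[1]:box[3],box[0]:box[2],::-1],None,fx=f,fy=f,interpolation=cv2.INTER_CUBIC)
    for P,col in polys:
        q=(proj(c,P)+.5-np.array(box[:2]))*f
        cv2.polylines(im,[np.round(q*8).astype(int)],False,col,1,cv2.LINE_AA,3)
    cv2.imwrite(name,im)
E
python3 - <<'E'
from ov import *
for v in ([(c4,(310,292)),(cs,(326.6,170))],[(c4,(310,292)),(cs,(326.6,170)),(c3,(327,249))]):
    x,e=tri(v);print('ring',x.round(4),np.round(e,4))
# pot base ellipse / mouth
pm=np.array([.618,.099,.12]); rg=x
polys=[(circ(pm,.0765),(0,0,255)),(circ(pm,.069),(255,255,0)),(circ(pm-[0,0,.12],.072),(0,0,255)),(circ(rg,.024,ax=(1,2)),(255,0,255)),(np.array([rg,rg-[0,0,.186]]),(255,0,255)),(circ(rg+[.03,0,-.152],.027),(255,0,255))]
draw(i4,c4,polys,(230,110,400,330),3.5/1.3,'pics/o4.png')
draw(isc,cs,polys,(260,130,400,280),4,'pics/os.png')
draw(itp,ct,polys,(240,170,400,250),5,'pics/ot.png')
E
```

```text
ring [0.5947 0.1004 0.2423] [0.0008 0.0008]
ring [0.5945 0.1005 0.2423] [0.0008 0.0007 0.0002]
```

View pics/o4.png

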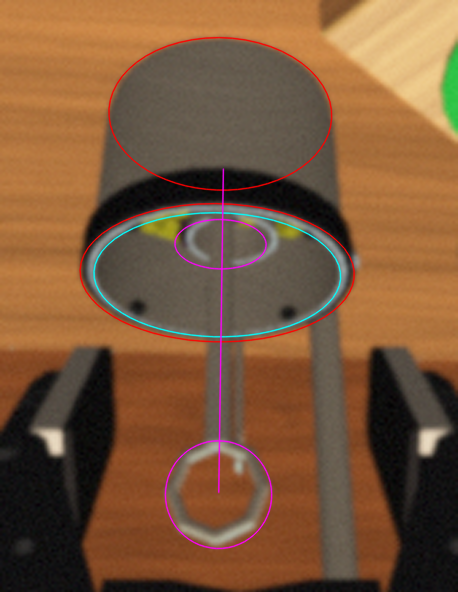

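View pics/os.png

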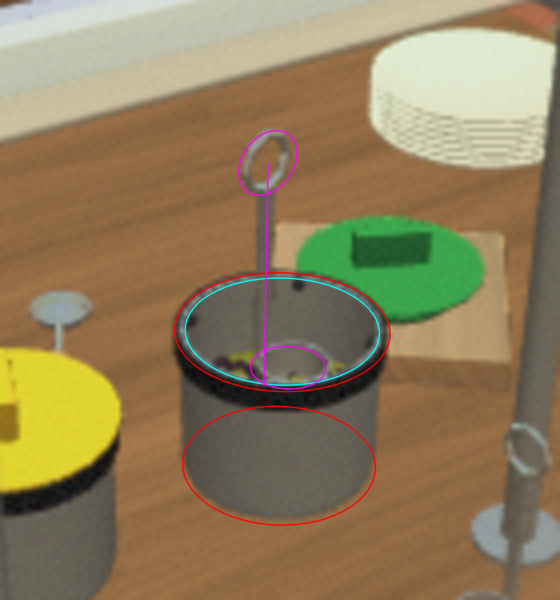

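View pics/ot.png

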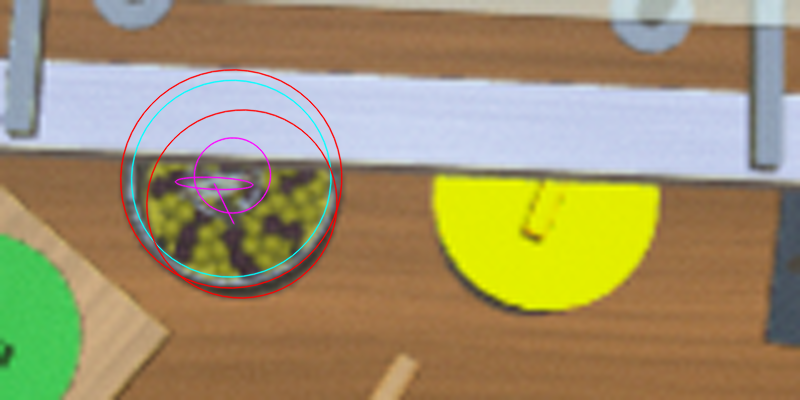

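The overlays fit: the pot mouth is at (0.618, 0.099, 0.12). The ring is at (0.5945, 0.1005, 0.242), against an expected height of about 0.241. Next I plan the approach to the stem.

```bash
python3 - <<'E'
from h import *
p,Rm=pose(); g=np.array([.5945,.1008,.147]); t=g+.0187*Rm[:,2]; print(t)
pre=t-.13*Rm[:,2]; print(pre)
plan([pre,t],14,0,1)
E
```

```text
[0.60711172 0.10165957 0.13321973]
[0.51943668 0.09568397 0.22901838]
[{"x":-0.9,"y":-0.2,"z":1.6,"yaw":0},{"x":-0.9,"y":-0.1,"z":1.6,"yaw":0},{"x":-0.9,"y":-0.2,"z":1.6,"yaw":0},{"x":-0.9,"y":-0.2,"z":1.6,"yaw":0},{"x":-0.9,"y":-0.1,"z":1.6,"yaw":0},{"x":-0.9,"y":-0.2,"z":1.6,"yaw":0},{"x":-0.8,"y":-0.1,"z":1.6,"yaw":0},{"x":0,"y":0,"z":1.9,"yaw":0},{"x":0,"y":0,"z":1.8,"yaw":0},{"x":0,"y":0,"z":1.9,"yaw":0},{"x":0,"y":0,"z":1.8,"yaw":0},{"x":0,"y":0,"z":1.8,"yaw":0},{"x":0,"y":0,"z":1.9,"yaw":0},{"x":0,"y":0,"z":1.8,"yaw":0}]
end [0.6067 0.102  0.1332] [ 3.14   0.742 -3.076]
```

```bash
python3 -m handwheel '[{"x":-0.9,"y":-0.2,"z":1.6,"yaw":0},{"x":-0.9,"y":-0.1,"z":1.6,"yaw":0},{"x":-0.9,"y":-0.2,"z":1.6,"yaw":0},{"x":-0.9,"y":-0.2,"z":1.6,"yaw":0},{"x":-0.9,"y":-0.1,"z":1.6,"yaw":0},{"x":-0.9,"y":-0.2,"z":1.6,"yaw":0},{"x":-0.8,"y":-0.1,"z":1.6,"yaw":0},{"x":0,"y":0,"z":1.9,"yaw":0},{"x":0,"y":0,"z":1.8,"yaw":0},{"x":0,"y":0,"z":1.9,"yaw":0},{"x":0,"y":0,"z":1.8,"yaw":0},{"x":0,"y":0,"z":1.8,"yaw":0},{"x":0,"y":0,"z":1.9,"yaw":0},{"x":0,"y":0,"z":1.8,"yaw":0},{"x":0,"y":0,"z":0,"yaw":0}]'
 python3 - <<'E'
from h import *
s=manip.state();print(s['qpos'].round(3)); print(pose()[1].round(3))
im=eyes.camera('wrist'); cv2.imwrite('pics/w5.png',im[:,:,::-1])
E
```

```text
t: 12.65
tool_pos: [0.6067, 0.1024, 0.1304]
tcp_rot: [3.141, 0.739, -3.074]
contact_force: [-0.0, 0.2, -0.1]
opening: 0.0519
[ 0.217  0.108 -0.827 -0.099 -0.1    0.111]
[[-0.737 -0.068  0.672]
 [-0.05   0.998  0.046]
 [-0.674  0.    -0.739]]
```

View pics/w5.png

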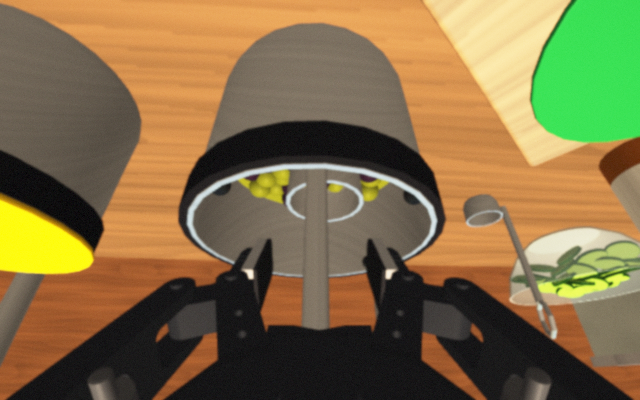

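The stem at column 316 sits between the fingers (267 and 370). Close.

```bash
python3 -m handwheel '[{"x":0,"y":0,"z":0,"yaw":0},{"x":0,"y":0,"z":0,"yaw":0},{"x":0,"y":0,"z":0,"yaw":0},{"x":0,"y":0,"z":0,"yaw":0},{"x":0,"y":0,"z":0,"yaw":0}]' 255
 python3 - <<'E'
from h import *
p,Rm=pose()
# lift: straight up 0.12, in tool coords
print(Rm.T@np.array([0,0,1.]), manip.state()['contact_force'])
E
```

```text
t: 13.2
tool_pos: [0.6063, 0.1023, 0.1322]
tcp_rot: [3.14, 0.742, -3.075]
contact_force: [-3.5, -0.1, 7.2]
opening: 0.0111
[-0.67593718  0.00092283 -0.73695867] [-3.49382377 -0.14346924  7.18132761]
```

```bash
python3 - <<'E'
from h import *
from ov import *
p,Rm=pose()
plan([p+[-.012,0,.03],p+[-.025,0,.095],p+[-.14,-.01,.10]],16,0,1)
def crop(i,b,f,n): cv2.imwrite(n,cv2.resize(i[b[1]:b[3],b[0]:b[2],::-1],None,fx=f,fy=f,interpolation=cv2.INTER_CUBIC))
crop(itp,(380,190,500,270),6,'pics/rt.png'); crop(i3,(0,100,180,280),3.3,'pics/r3.png'); crop(isc,(70,170,220,340),3.5,'pics/rs.png')
E
```

```text
[{"x":-0.5,"y":0,"z":-1.3,"yaw":0},{"x":-0.4,"y":0.1,"z":-1.2,"yaw":0},{"x":-0.7,"y":0,"z":-1.2,"yaw":0},{"x":-0.6,"y":0,"z":-1.1,"yaw":0},{"x":-0.7,"y":0,"z":-1.2,"yaw":0},{"x":-0.7,"y":0.1,"z":-1.1,"yaw":0},{"x":-0.7,"y":0,"z":-1.2,"yaw":0},{"x":0.3,"y":0,"z":-1,"yaw":0},{"x":1,"y":-0.1,"z":-0.9,"yaw":0},{"x":0.9,"y":0,"z":-1,"yaw":0},{"x":1,"y":0,"z":-0.9,"yaw":0},{"x":0.9,"y":0,"z":-1,"yaw":0},{"x":0.9,"y":-0.1,"z":-0.9,"yaw":0},{"x":1,"y":0,"z":-1,"yaw":0},{"x":0.9,"y":0,"z":-0.9,"yaw":0},{"x":1,"y":0,"z":-1,"yaw":0}]
end [0.4659 0.0927 0.2324] [ 3.14   0.742 -3.075]
```

View pics/rt.png

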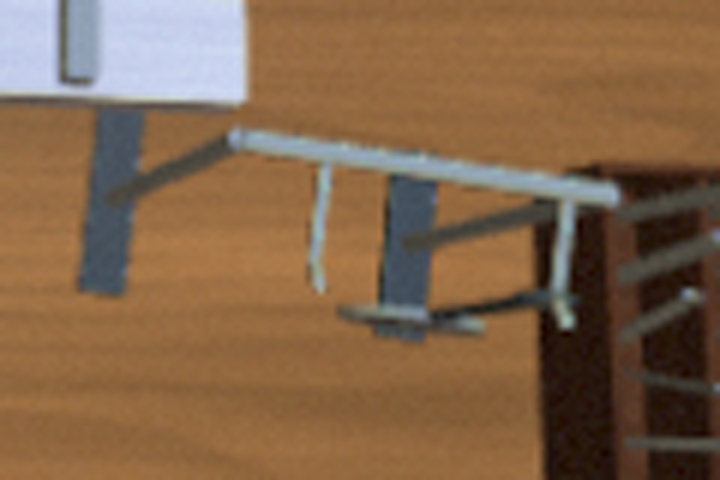

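View pics/r3.png

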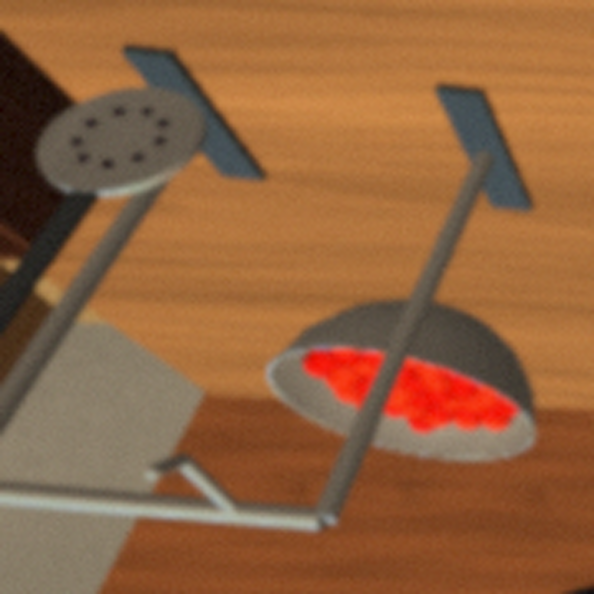

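View pics/rs.png

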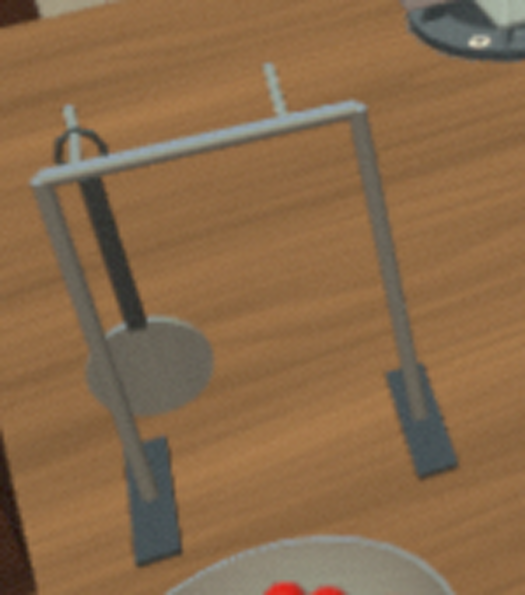

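```bash
python3 -m handwheel '[{"x":-0.5,"y":0,"z":-1.3,"yaw":0},{"x":-0.4,"y":0.1,"z":-1.2,"yaw":0},{"x":-0.7,"y":0,"z":-1.2,"yaw":0},{"x":-0.6,"y":0,"z":-1.1,"yaw":0},{"x":-0.7,"y":0,"z":-1.2,"yaw":0},{"x":-0.7,"y":0.1,"z":-1.1,"yaw":0},{"x":-0.7,"y":0,"z":-1.2,"yaw":0},{"x":0.3,"y":0,"z":-1,"yaw":0},{"x":1,"y":-0.1,"z":-0.9,"yaw":0},{"x":0.9,"y":0,"z":-1,"yaw":0},{"x":1,"y":0,"z":-0.9,"yaw":0},{"x":0.9,"y":0,"z":-1,"yaw":0},{"x":0.9,"y":-0.1,"z":-0.9,"yaw":0},{"x":1,"y":0,"z":-1,"yaw":0},{"x":0.9,"y":0,"z":-0.9,"yaw":0},{"x":1,"y":0,"z":-1,"yaw":0}]'
 python3 - <<'E'
from ov import *
im=eyes.camera('wrist'); cv2.imwrite('pics/w6.png',im[:,:,::-1])
im=eyes.camera('scene'); cv2.imwrite('pics/scene6.png',im[:,:,::-1])
T=lambda *v:(lambda r:print(r[0].round(4),np.round(r[1],4)))(tri(v))
print('end+');T((ct,(419.3,213)),(cs,(172.9,200.9)));T((ct,(419.3,213)),(cs,(172.9,200.9)),(c3,(98.5,257.6)))
print('end-');T((ct,(482.5,222.5)),(cs,(81.4,222)))
print('tip');T((ct,(433.5,238.3)),(cs,(146.6,188.9)));T((ct,(433.5,238.3)),(cs,(146.6,188.9)),(c3,(45.5,243)))
print('root');T((ct,(434.2,217.5)),(cs,(150.9,202.3)));T((ct,(434.2,217.5)),(cs,(150.9,202.3)),(c3,(70.3,254.5)))
print('bend');T((ct,(432.5,233.7)),(c3,(54.5,240)))
E
```

```text
t: 14.8
tool_pos: [0.4646, 0.0925, 0.2315]
tcp_rot: [3.141, 0.74, -3.075]
contact_force: [-0.6, -0.3, -0.9]
opening: 0.0113
end+
[ 0.5805 -0.317   0.2771] [0.002 0.002]
[ 0.5809 -0.317   0.2781] [0.0019 0.0023 0.0008]
end-
[ 0.5567 -0.5101  0.2772] [0.0035 0.0035]
tip
[ 0.5043 -0.3558  0.2837] [0.0025 0.0025]
[ 0.5053 -0.3553  0.2847] [0.0031 0.0021 0.0013]
root
[ 0.5671 -0.3618  0.2814] [0.0013 0.0013]
[ 0.5675 -0.3612  0.2806] [0.0021 0.0007 0.0018]
bend
[ 0.5194 -0.3575  0.2738] [0.0018 0.0018]
```

View pics/w6.png

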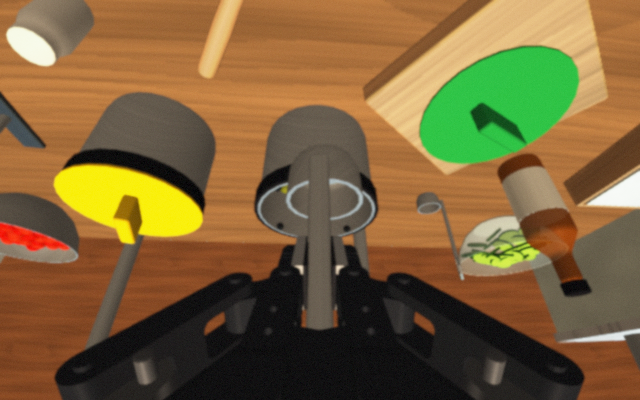

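View pics/scene6.png

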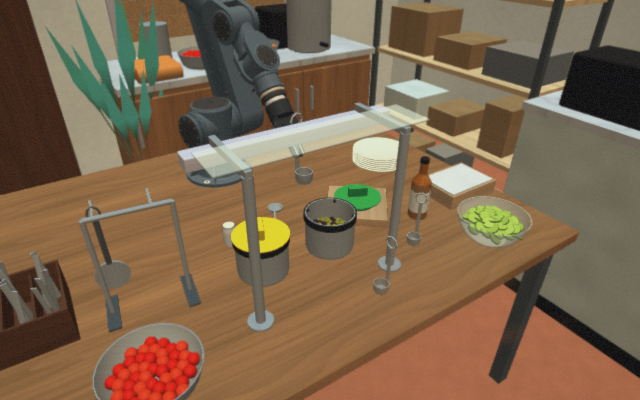

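The ladle is out. The rack rail measures 0.194 long at z 0.277, and the seat works out at about (0.520, -0.357, 0.2755). Now I check where the ring sits relative to the tool.

```bash
python3 - <<'E'
from ov import *
isc=cv2.imread('pics/scene6.png')[:,:,::-1]
itp=eyes.camera('top')
p,Rm=pose()
rg=p+np.array([.5945,.1005,.2423])-np.array([.6063,.1023,.1322]); print(p,rg)
h=.064
def ladle(rg,h):
    x=np.array([np.cos(h),np.sin(h),0]);y=np.array([-np.sin(h),np.cos(h),0]); a=np.linspace(0,2*np.pi,50)[:,None]
    ring=rg+.021*(np.cos(a)*y+np.sin(a)*[[0,0,1]])
    o=rg+.03*x
    cup=lambda z:o+[0,0,z]+.027*(np.cos(a)*x+np.sin(a)*y)
    return [(ring,(255,0,255)),(np.array([rg-[0,0,.02],rg-[0,0,.186]]),(255,0,255)),(cup(-.186),(0,255,255)),(cup(-.152),(0,255,255))]
polys=ladle(rg,h)
draw(isc,cs,polys,(250,90,350,200),5,'pics/a1.png')
draw(itp,ct,polys,(230,200,350,300),5,'pics/a2.png')
E
```

```text
[0.46506415 0.09275097 0.23185986] [0.45326415 0.09095097 0.34195986]
```

View pics/a1.png

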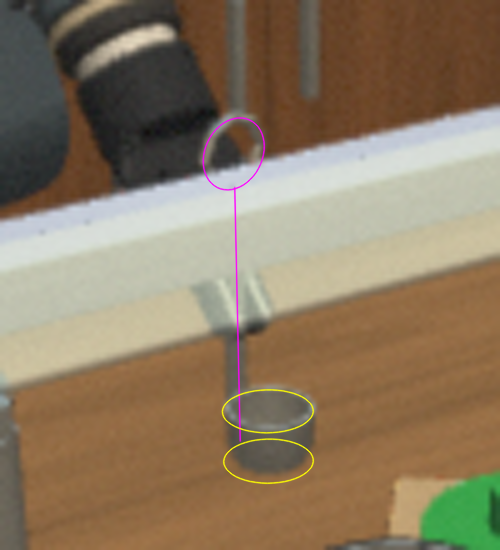

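View pics/a2.png

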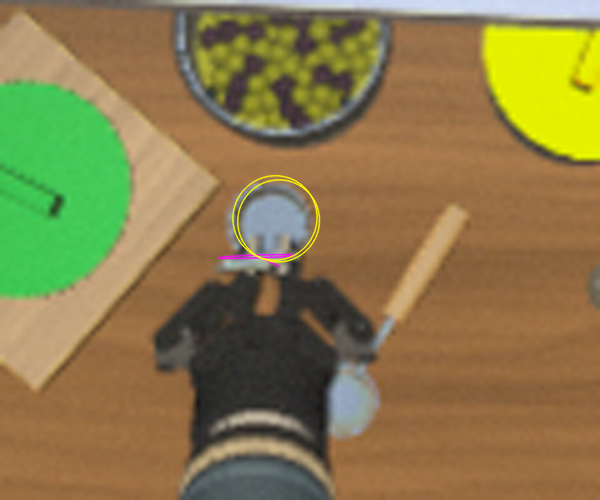

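```bash
python3 - <<'E'
from h import *
off=np.array([.0118,.0018,-.1101])
plan([np.array([.443,-.2,.335])+off,np.array([.463,-.35,.2845])+off],17)
E
```

```text
[{"x":0.2,"y":-2.6,"z":-0.1,"yaw":0},{"x":0.3,"y":-2.7,"z":-0.2,"yaw":0},{"x":0.2,"y":-2.6,"z":-0.1,"yaw":0},{"x":0.3,"y":-2.6,"z":-0.2,"yaw":0},{"x":0.2,"y":-2.7,"z":-0.1,"yaw":0},{"x":0.3,"y":-2.6,"z":-0.1,"yaw":0},{"x":0.2,"y":-2.7,"z":-0.2,"yaw":0},{"x":0.2,"y":-2.6,"z":-0.1,"yaw":0},{"x":0.3,"y":-2.6,"z":-0.2,"yaw":0},{"x":0.2,"y":-2.7,"z":-0.1,"yaw":0},{"x":0.3,"y":-2.6,"z":-0.1,"yaw":0},{"x":0.4,"y":-2.5,"z":0.7,"yaw":0},{"x":0.5,"y":-2.5,"z":0.7,"yaw":0},{"x":0.4,"y":-2.5,"z":0.8,"yaw":0},{"x":0.5,"y":-2.5,"z":0.7,"yaw":0},{"x":0.4,"y":-2.6,"z":0.7,"yaw":0},{"x":0.5,"y":-2.5,"z":0.7,"yaw":0}]
end [ 0.4742 -0.3486  0.1744] [ 3.14   0.741 -3.074]
```

```bash
python3 -m handwheel '[{"x":0.2,"y":-2.6,"z":-0.1,"yaw":0},{"x":0.3,"y":-2.7,"z":-0.2,"yaw":0},{"x":0.2,"y":-2.6,"z":-0.1,"yaw":0},{"x":0.3,"y":-2.6,"z":-0.2,"yaw":0},{"x":0.2,"y":-2.7,"z":-0.1,"yaw":0},{"x":0.3,"y":-2.6,"z":-0.1,"yaw":0},{"x":0.2,"y":-2.7,"z":-0.2,"yaw":0},{"x":0.2,"y":-2.6,"z":-0.1,"yaw":0},{"x":0.3,"y":-2.6,"z":-0.2,"yaw":0},{"x":0.2,"y":-2.7,"z":-0.1,"yaw":0},{"x":0.3,"y":-2.6,"z":-0.1,"yaw":0},{"x":0.4,"y":-2.5,"z":0.7,"yaw":0},{"x":0.5,"y":-2.5,"z":0.7,"yaw":0},{"x":0.4,"y":-2.5,"z":0.8,"yaw":0},{"x":0.5,"y":-2.5,"z":0.7,"yaw":0},{"x":0.4,"y":-2.6,"z":0.7,"yaw":0},{"x":0.5,"y":-2.5,"z":0.7,"yaw":0},{"x":0,"y":0,"z":0,"yaw":0}]'
cat > rk.py <<'E'
from ov import *
rootp=np.array([.5751,-.364]); u=np.array([-.992,.123])
def hk(d,z): return np.r_[rootp+u*d,z]
hook=[(np.array([hk(0,.272),hk(.055,.272),hk(.068,.2845)]),(0,0,255)),(np.array([hk(0,.2755)+np.r_[.045*np.array([.123,.992]),0],hk(0,.2755)-np.r_[.145*np.array([.123,.992]),0]]),(255,255,0))]
def ladle(rg,h):
    x=np.array([np.cos(h),np.sin(h),0]);y=np.array([-np.sin(h),np.cos(h),0]); a=np.linspace(0,2*np.pi,50)[:,None]
    ring=rg+.021*(np.cos(a)*y+np.sin(a)*[[0,0,1]])
    o=rg+.03*x
    cup=lambda z:o+[0,0,z]+.027*(np.cos(a)*x+np.sin(a)*y)
    return [(ring,(255,0,255)),(np.array([rg-[0,0,.02],rg-[0,0,.186]]),(255,0,255)),(cup(-.186),(0,255,255)),(cup(-.152),(0,255,255))]
OFF=np.array([.0118,.0018,-.1101])
E
python3 - <<'E'
from rk import *
p,Rm=pose(); print(p-OFF, manip.state()['qpos'].round(2))
a=eyes.camera('scene');b=eyes.camera('top')
polys=hook+ladle(p-OFF,.064)
draw(a,cs,polys,(70,130,220,280),4,'pics/b1.png')
draw(b,ct,polys,(390,190,510,290),5,'pics/b2.png')
E
```

```text
t: 16.75
tool_pos: [0.475, -0.3522, 0.1729]
tcp_rot: [3.142, 0.739, -3.076]
contact_force: [0.5, 0.2, -1.0]
opening: 0.0108
[ 0.4632441  -0.35395227  0.28301845] [-0.94  0.13 -0.58  0.41  0.6  -0.86]
```

View pics/b1.png

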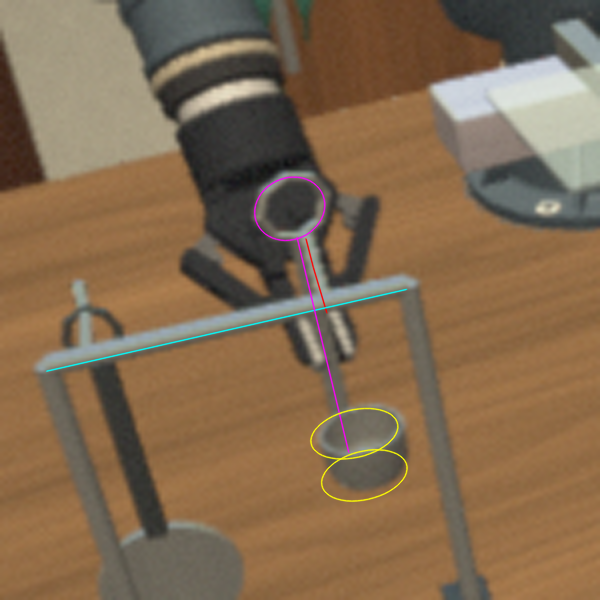

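View pics/b2.png

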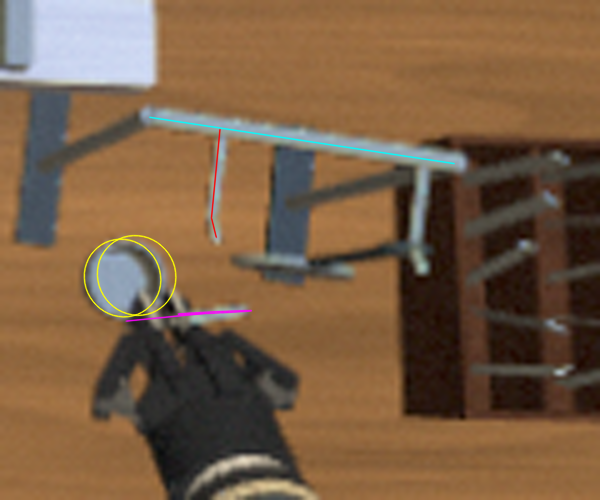

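```bash
python3 - <<'E'
from rk import *
plan([hk(.08,.285)+OFF,hk(.068,.283)+OFF,hk(.055,.271)+OFF],10)
E
```

```text
[{"x":-0.5,"y":-0.1,"z":0.4,"yaw":0},{"x":-0.5,"y":-0.1,"z":0.4,"yaw":0},{"x":-0.4,"y":-0.1,"z":0.4,"yaw":0},{"x":-0.5,"y":-0.1,"z":0.4,"yaw":0},{"x":-0.5,"y":-0.1,"z":0.4,"yaw":0},{"x":-0.4,"y":-0.1,"z":0.5,"yaw":0},{"x":-0.4,"y":-0.1,"z":0.4,"yaw":0},{"x":-0.1,"y":-0.1,"z":0.6,"yaw":0},{"x":-0.1,"y":-0.1,"z":0.7,"yaw":0},{"x":0,"y":-0.1,"z":0.6,"yaw":0}]
end [ 0.5324 -0.3554  0.1608] [ 3.139  0.739 -3.076]
```

```bash
python3 -m handwheel '[{"x":-0.5,"y":-0.1,"z":0.4,"yaw":0},{"x":-0.5,"y":-0.1,"z":0.4,"yaw":0},{"x":-0.4,"y":-0.1,"z":0.4,"yaw":0},{"x":-0.5,"y":-0.1,"z":0.4,"yaw":0},{"x":-0.5,"y":-0.1,"z":0.4,"yaw":0},{"x":-0.4,"y":-0.1,"z":0.5,"yaw":0},{"x":-0.4,"y":-0.1,"z":0.4,"yaw":0}]'
python3 - <<'E'
from rk import *
p,Rm=pose(); print(p-OFF)
a=eyes.camera('scene');b=eyes.camera('top');w=eyes.camera('wrist')
draw(a,cs,[],(110,160,210,260),6,'pics/d1.png')
draw(b,ct,hook,(410,190,490,260),7,'pics/d2.png')
cv2.imwrite('pics/dw.png',w[:,:,::-1])
E
```

```text
t: 17.55
tool_pos: [0.5186, -0.3527, 0.1742]
tcp_rot: [3.141, 0.74, -3.074]
contact_force: [-0.8, -0.1, -0.9]
opening: 0.011
[ 0.50680969 -0.35447622  0.28425852]
```

View pics/d1.png

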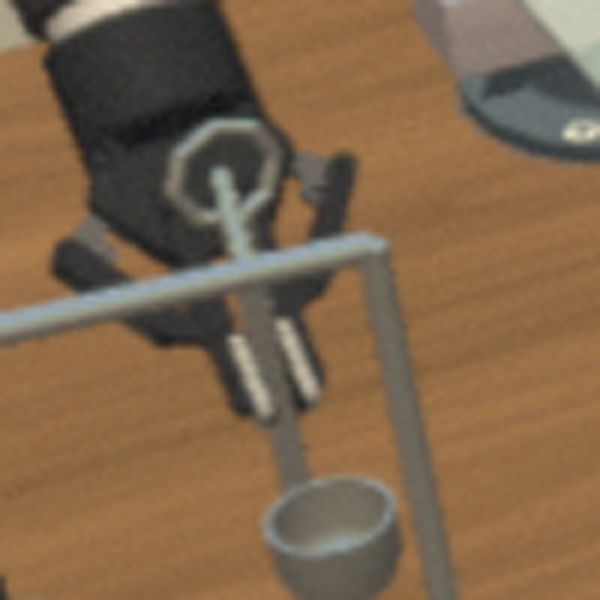

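View pics/d2.png

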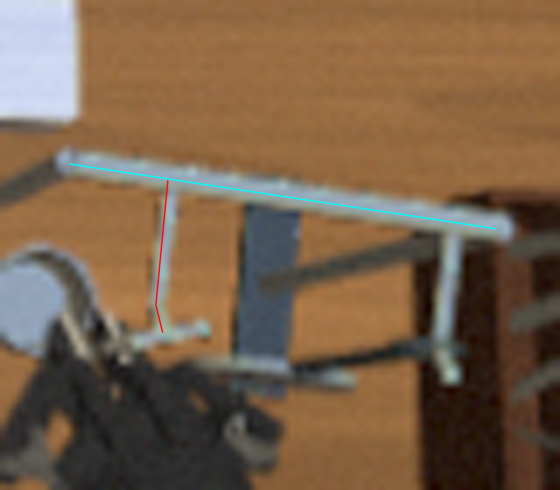

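View pics/dw.png

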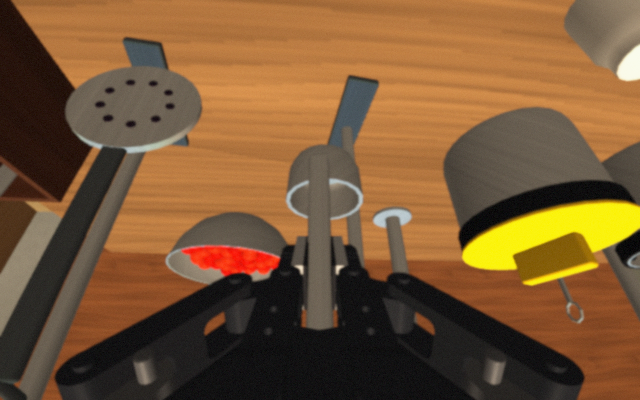

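The hook tip at (220,175) shows inside the ring, whose centre is at about (222,172). Continue in, then lower.

```bash
python3 -m handwheel '[{"x":-0.1,"y":-0.1,"z":0.6,"yaw":0},{"x":-0.1,"y":-0.1,"z":0.7,"yaw":0},{"x":0,"y":-0.1,"z":0.6,"yaw":0},{"x":0.3,"y":0,"z":0.3,"yaw":0},{"x":0.3,"y":0,"z":0.3,"yaw":0},{"x":0,"y":0,"z":0,"yaw":0}]'
python3 - <<'E'
from rk import *
p,Rm=pose(); print(p-OFF, hk(.055,.2585))
a=eyes.camera('scene');b=eyes.camera('top')
draw(a,cs,[],(110,160,210,260),6,'pics/e1.png')
draw(b,ct,hook,(410,190,490,260),7,'pics/e2.png')
E
```

```text
t: 18.3
tool_pos: [0.5319, -0.3547, 0.1524]
tcp_rot: [3.14, 0.74, -3.075]
contact_force: [2.1, -0.2, -0.1]
opening: 0.0108
[ 0.52013123 -0.35645048  0.26253117] [ 0.52054  -0.357235  0.2585  ]
```

View pics/e1.png

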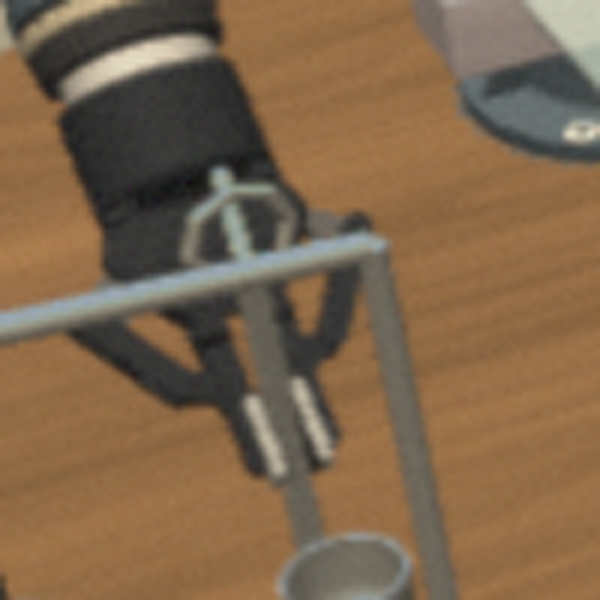

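View pics/e2.png

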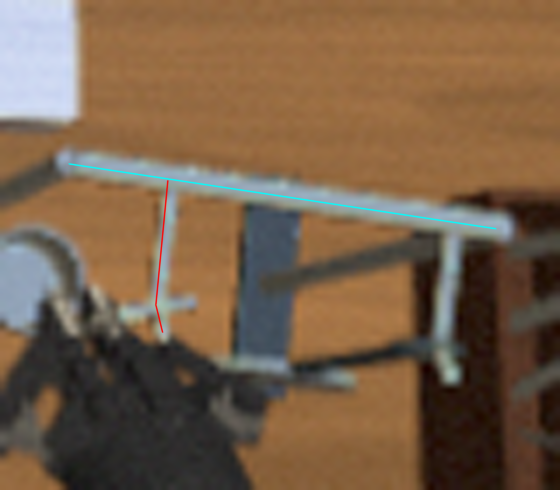

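```bash
python3 -m handwheel '[{"x":0.2,"y":0,"z":0.3,"yaw":0},{"x":0,"y":0,"z":0,"yaw":0},{"x":0,"y":0,"z":0,"yaw":0}]'; python3 -m handwheel '[{"x":0,"y":0,"z":0,"yaw":0},{"x":0,"y":0,"z":0,"yaw":0},{"x":0,"y":0,"z":0,"yaw":0},{"x":0,"y":0,"z":0,"yaw":0}]' 80
python3 - <<'E'
from rk import *
a=eyes.camera('scene');w=eyes.camera('wrist')
draw(a,cs,[],(110,160,210,260),6,'pics/f1.png')
cv2.imwrite('pics/fw.png',w[:,:,::-1])
E
```

```text
t: 18.7
tool_pos: [0.533, -0.3551, 0.15]
tcp_rot: [-3.141, 0.741, -3.074]
contact_force: [3.5, -0.0, 1.9]
opening: 0.0111
t: 19.1
tool_pos: [0.5324, -0.3547, 0.1494]
tcp_rot: [3.14, 0.74, -3.075]
contact_force: [0.6, 0.0, -0.6]
opening: 0.0585
```

View pics/f1.png

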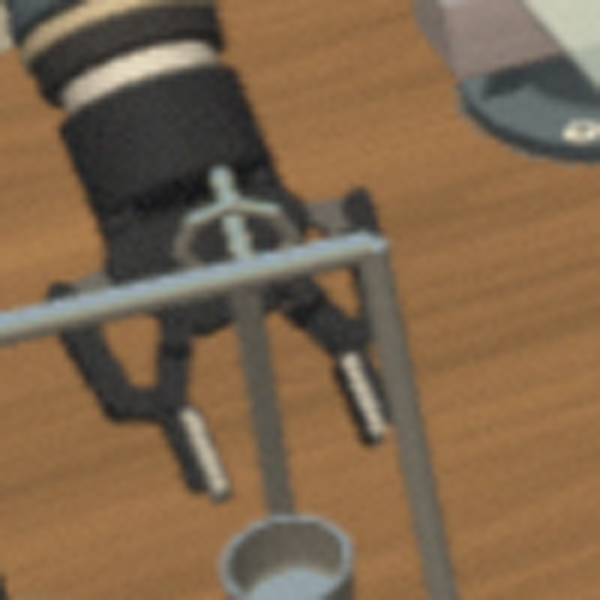

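View pics/fw.png

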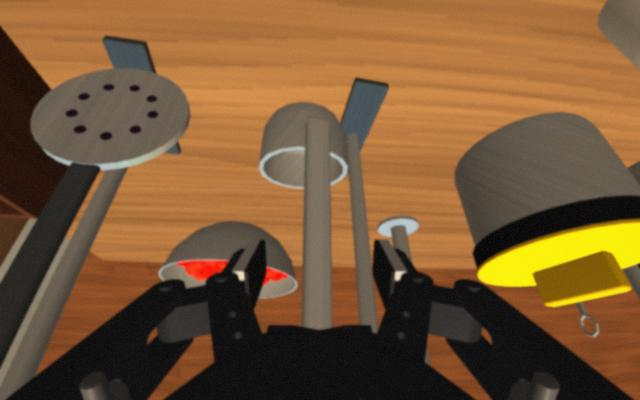

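The ladle hangs on the free hook at its natural lean. Now I retreat along the tool axis and measure the lid.

```bash
python3 -m handwheel '[{"x":0,"y":0,"z":-1,"yaw":0},{"x":0,"y":0,"z":-2,"yaw":0},{"x":0,"y":0,"z":-3,"yaw":0},{"x":0,"y":0,"z":-4,"yaw":0},{"x":0,"y":0,"z":-4,"yaw":0}]' 0
python3 - <<'E'
from rk import *
a=eyes.camera('scene');b=eyes.camera('top')
cv2.imwrite('pics/scene7.png',a[:,:,::-1]);cv2.imwrite('pics/top7.png',b[:,:,::-1])
draw(b,ct,[],(190,200,290,280),7,'pics/l_t.png')
draw(a,cs,[],(320,170,400,230),8,'pics/l_s.png')
draw(i4,c4,[],(340,60,560,200),3.5,'pics/l_4.png')
draw(a,cs,[],(60,150,260,330),3.5,'pics/g1.png')
E
```

```text
t: 19.7
tool_pos: [0.4371, -0.3607, 0.2543]
tcp_rot: [3.141, 0.74, -3.074]
contact_force: [0.1, -0.4, 0.5]
opening: 0.0858
```

View pics/l_t.png

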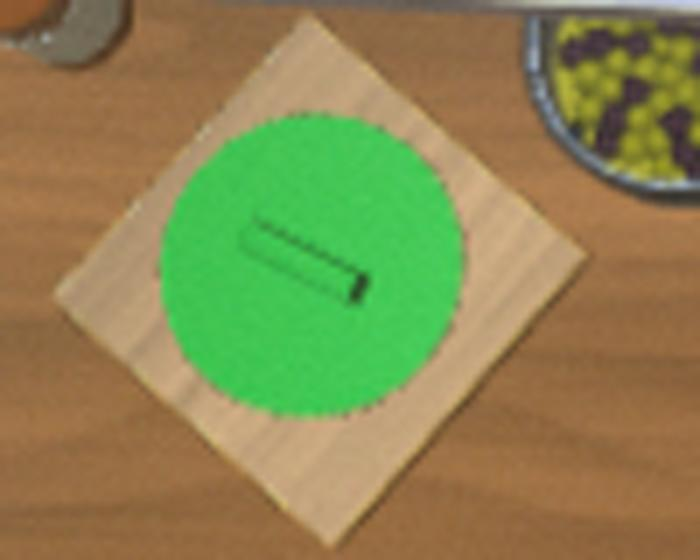

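View pics/l_s.png

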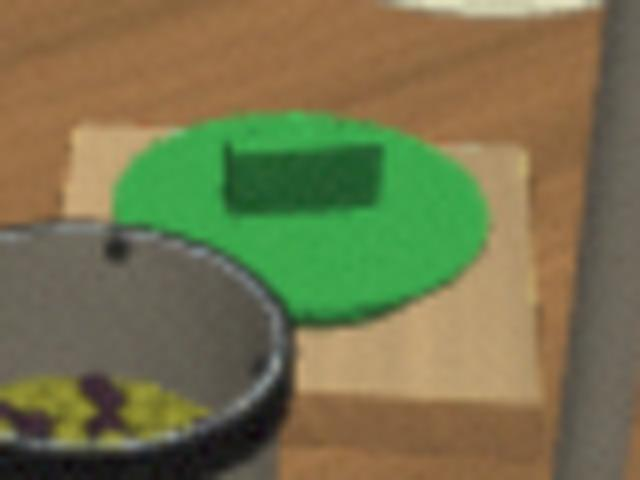

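View pics/l_4.png

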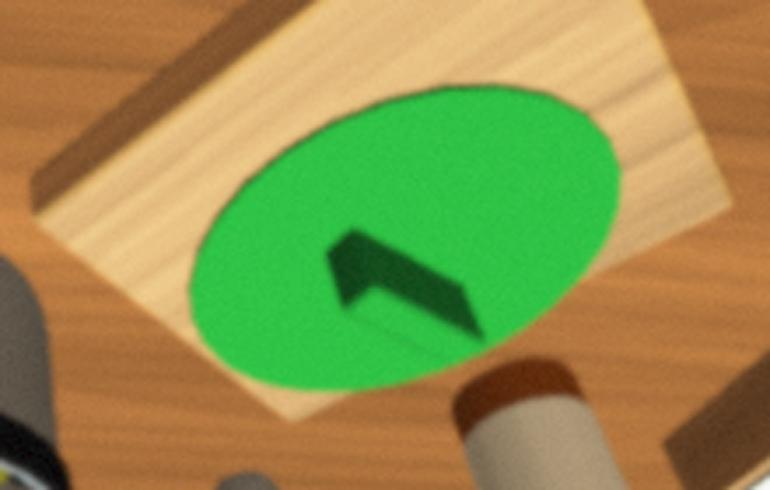

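View pics/g1.png

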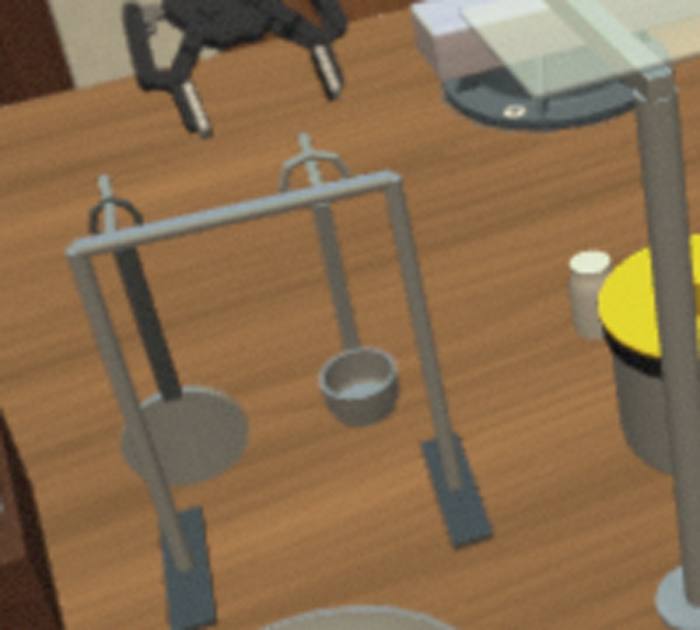

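```bash
cat > lidfit.py <<'E'
from rk import *
b=cv2.imread('pics/top7.png')[:,:,::-1]; a=cv2.imread('pics/scene7.png')[:,:,::-1]
def lid(o,h):
    o=np.array(o,float);x=np.array([np.cos(h),np.sin(h),0]);y=np.array([-np.sin(h),np.cos(h),0])
    bx=lambda z:np.array([o+[0,0,z]+sx*.032*x+sy*.008*y for sx,sy in((1,1),(1,-1),(-1,-1),(-1,1),(1,1))])
    return [(circ(o+[0,0,.025],.078),(0,0,255)),(bx(.058),(255,0,255)),(bx(.025),(255,255,0))]
E
python3 - <<'E'
from lidfit import *
print(atz(ct,(234.8,237.7),.055))
# brim in scene: left 113,right 490; w4: 
o=atz(ct,(234.8,237.7),.055)-[0,0,.025]
for h in (1.13,):
    P=lid(o,h)
    draw(b,ct,P,(190,200,290,280),7,'pics/l_t.png'); draw(a,cs,P,(320,170,400,230),8,'pics/l_s.png'); draw(i4,c4,P,(340,60,560,200),3.5,'pics/l_4.png')
E
```

```text
[0.50418795 0.28118997 0.055     ]
```

View pics/l_t.png

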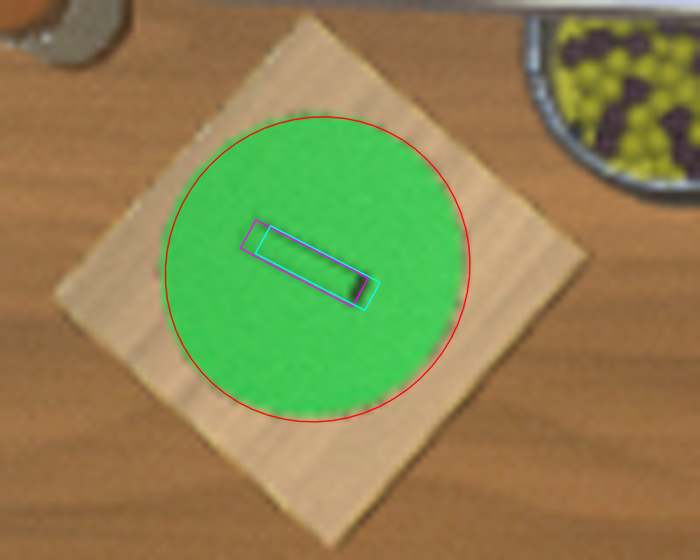

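View pics/l_s.png

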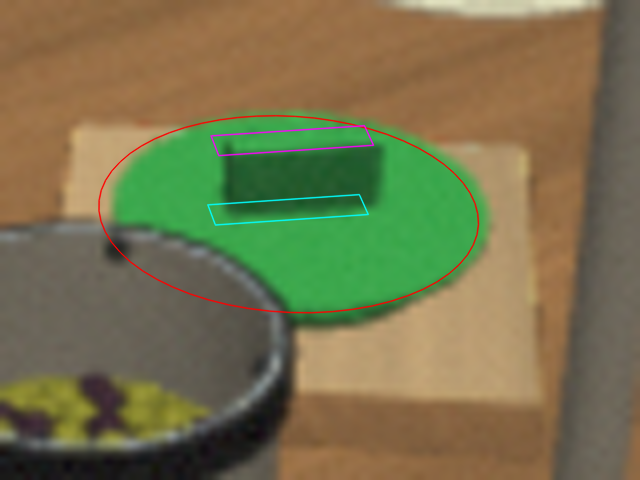

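View pics/l_4.png

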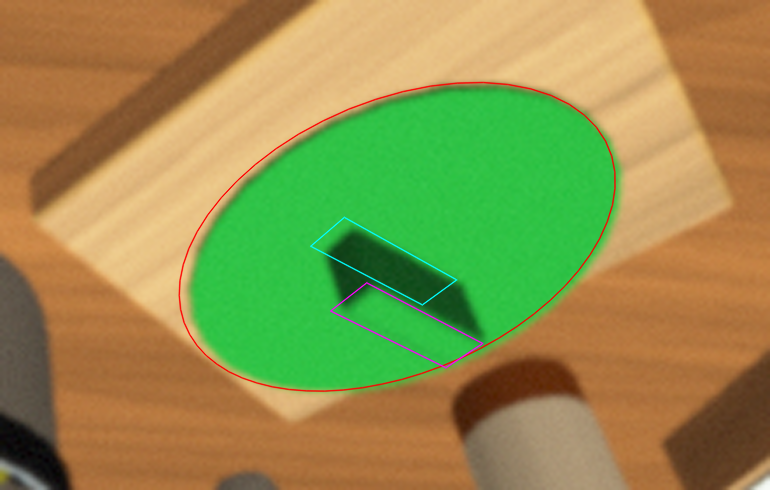

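Ladle confirmed hanging. The lid fit gives origin (0.505, 0.2835, 0.030) with its bar heading about 1.14 rad, roughly 62° off my jaws' heading. I'll yaw partly and squeeze it in two stages to turn it into line.

```bash
python3 - <<'E'
from h import *
p,Rm=pose()
R2=Rm@R.from_euler('z',-.396).as_matrix(); print(R2.round(3))
t=np.array([.5175,.2845,.070]); pre=t-.12*R2[:,2]; print(pre)
plan([(.42,-.1,.26),(.42,.1,.26),pre],18,-.396)
E
```

```text
[[-0.652 -0.344  0.676]
 [-0.432  0.901  0.041]
 [-0.622 -0.266 -0.736]]
[0.43643904 0.27962543 0.15834794]
[{"x":0,"y":3.7,"z":0,"yaw":-0.022},{"x":-0.2,"y":3.7,"z":-0.1,"yaw":-0.022},{"x":-0.1,"y":3.8,"z":0,"yaw":-0.022},{"x":-0.3,"y":3.7,"z":0,"yaw":-0.022},{"x":-0.4,"y":3.7,"z":-0.1,"yaw":-0.022},{"x":-0.4,"y":3.7,"z":0,"yaw":-0.022},{"x":-0.6,"y":3.7,"z":0,"yaw":-0.022},{"x":-0.7,"y":3.6,"z":0.1,"yaw":-0.022},{"x":-0.8,"y":3.6,"z":0.2,"yaw":-0.022},{"x":-1,"y":3.7,"z":0.1,"yaw":-0.022},{"x":-1,"y":3.5,"z":0.2,"yaw":-0.022},{"x":-1,"y":3.6,"z":0.1,"yaw":-0.022},{"x":-0.6,"y":3.4,"z":1,"yaw":-0.022},{"x":0,"y":3.3,"z":1.7,"yaw":-0.022},{"x":-0.2,"y":3.4,"z":1.7,"yaw":-0.022},{"x":-0.2,"y":3.3,"z":1.6,"yaw":-0.022},{"x":-0.3,"y":3.3,"z":1.7,"yaw":-0.022},{"x":-0.4,"y":3.3,"z":1.7,"yaw":-0.022}]
end [0.4363 0.2795 0.1581] [-2.795  0.672 -2.556]
```

```bash
python3 -m handwheel '[{"x":0,"y":3.7,"z":0,"yaw":-0.022},{"x":-0.2,"y":3.7,"z":-0.1,"yaw":-0.022},{"x":-0.1,"y":3.8,"z":0,"yaw":-0.022},{"x":-0.3,"y":3.7,"z":0,"yaw":-0.022},{"x":-0.4,"y":3.7,"z":-0.1,"yaw":-0.022},{"x":-0.4,"y":3.7,"z":0,"yaw":-0.022},{"x":-0.6,"y":3.7,"z":0,"yaw":-0.022},{"x":-0.7,"y":3.6,"z":0.1,"yaw":-0.022},{"x":-0.8,"y":3.6,"z":0.2,"yaw":-0.022},{"x":-1,"y":3.7,"z":0.1,"yaw":-0.022},{"x":-1,"y":3.5,"z":0.2,"yaw":-0.022},{"x":-1,"y":3.6,"z":0.1,"yaw":-0.022},{"x":-0.6,"y":3.4,"z":1,"yaw":-0.022},{"x":0,"y":3.3,"z":1.7,"yaw":-0.022},{"x":-0.2,"y":3.4,"z":1.7,"yaw":-0.022},{"x":-0.2,"y":3.3,"z":1.6,"yaw":-0.022},{"x":-0.3,"y":3.3,"z":1.7,"yaw":-0.022},{"x":-0.4,"y":3.3,"z":1.7,"yaw":-0.022},{"x":0,"y":0,"z":0,"yaw":0}]'
python3 - <<'E'
from lidfit import *
p,Rm=pose(); print(Rm.round(3))
c=eyes.get_calibration('wrist'); w=eyes.camera('wrist')
draw(w,c,lid((.505,.2835,.03),1.14),(0,0,640,400),1.2,'pics/lw.png')
t=np.array([.5175,.2845,.070]); print((Rm.T@(t-p)*100).round(2), manip.state()['qpos'].round(2))
E
```

```text
t: 21.7
tool_pos: [0.4369, 0.2739, 0.1545]
tcp_rot: [-2.809, 0.669, -2.564]
contact_force: [0.5, 0.1, -0.8]
opening: 0.0853
[[-0.657 -0.347  0.669]
 [-0.429  0.902  0.047]
 [-0.62  -0.256 -0.742]]
[-0.51  0.32 11.71] [ 0.84 -0.04 -0.84  0.19 -0.49  0.23]
```

View pics/lw.png

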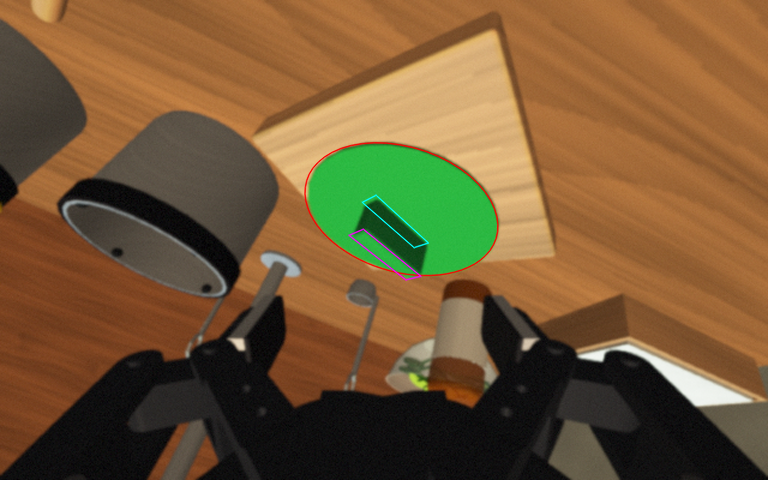

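```bash
python3 -m handwheel '[{"x":-0.2,"y":0.1,"z":2,"yaw":0},{"x":-0.2,"y":0.1,"z":2,"yaw":0},{"x":-0.1,"y":0.1,"z":2,"yaw":0},{"x":0,"y":0,"z":2,"yaw":0},{"x":0,"y":0,"z":2,"yaw":0},{"x":0,"y":0,"z":1.2,"yaw":0},{"x":0,"y":0,"z":0.4,"yaw":0},{"x":0,"y":0,"z":0,"yaw":0}]'
python3 - <<'E'
from lidfit import *
w=eyes.camera('wrist'); cv2.imwrite('pics/lw2.png',w[:,:,::-1])
a=eyes.camera('scene'); draw(a,cs,[],(320,150,420,230),7,'pics/ls2.png')
E
```

```text
t: 22.55
tool_pos: [0.5175, 0.2802, 0.0737]
tcp_rot: [-2.809, 0.672, -2.569]
contact_force: [-0.3, -0.7, 0.2]
opening: 0.0854
```

View pics/lw2.png

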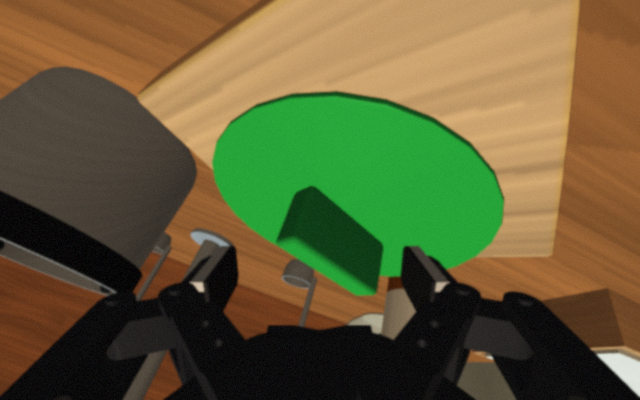

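View pics/ls2.png

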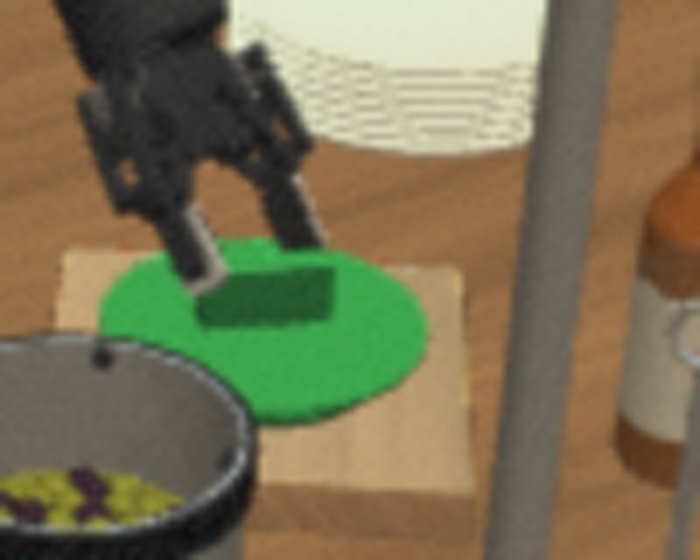

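```bash
python3 -m handwheel '[{"x":0.2,"y":0.5,"z":0.5,"yaw":0},{"x":0,"y":0,"z":0,"yaw":0}]' && python3 -m handwheel '[{"x":0,"y":0,"z":0,"yaw":0},{"x":0,"y":0,"z":0,"yaw":0},{"x":0,"y":0,"z":0,"yaw":0},{"x":0,"y":0,"z":0,"yaw":0}]' 160
python3 - <<'E'
from lidfit import *
w=eyes.camera('wrist'); cv2.imwrite('pics/lw3.png',w[:,:,::-1])
a=eyes.camera('scene'); draw(a,cs,[],(320,150,420,230),7,'pics/ls3.png')
E
```

```text
t: 22.85
tool_pos: [0.5176, 0.2855, 0.0673]
tcp_rot: [-2.81, 0.672, -2.567]
contact_force: [-0.9, -0.2, 0.2]
opening: 0.0855
t: 23.25
tool_pos: [0.5182, 0.2853, 0.0679]
tcp_rot: [-2.809, 0.673, -2.568]
contact_force: [0.5, 0.2, 0.5]
opening: 0.0321
```

View pics/lw3.png

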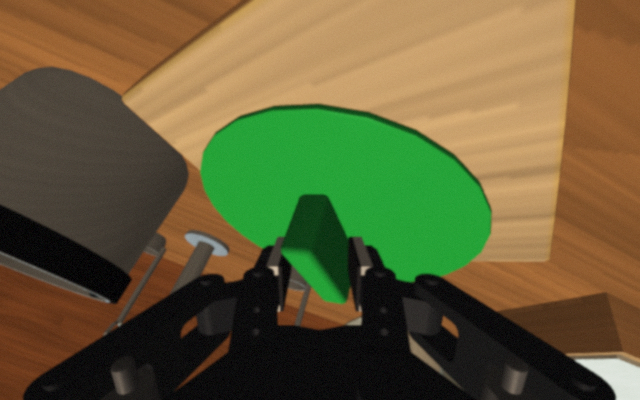

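View pics/ls3.png

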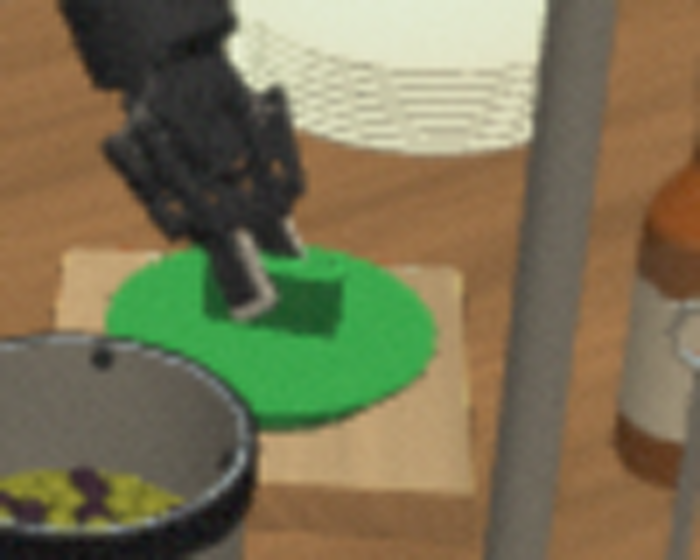

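The squeeze is turning the lid. Close a little more, reopen, level the jaws, then make the final squeeze.

```bash
python3 -m handwheel '[{"x":0,"y":0,"z":0,"yaw":0},{"x":0,"y":0,"z":0,"yaw":0},{"x":0,"y":0,"z":0,"yaw":0}]' 188 && python3 -m handwheel '[{"x":0,"y":0,"z":0,"yaw":0},{"x":0,"y":0,"z":0,"yaw":0},{"x":0,"y":0,"z":-0.5,"yaw":0.1},{"x":0,"y":0,"z":0,"yaw":0.1},{"x":0,"y":0,"z":0,"yaw":0.1},{"x":0,"y":0,"z":0,"yaw":0.096},{"x":0,"y":0,"z":0,"yaw":0}]' 80
python3 - <<'E'
from lidfit import *
p,Rm=pose();print(Rm.round(3))
c=eyes.get_calibration('wrist'); w=eyes.camera('wrist'); cv2.imwrite('pics/lw4.png',w[:,:,::-1])
E
```

```text
t: 23.65
tool_pos: [0.5182, 0.2853, 0.0678]
tcp_rot: [-2.81, 0.673, -2.568]
contact_force: [-0.8, -0.3, 4.7]
opening: 0.0224
t: 24.35
tool_pos: [0.5141, 0.2845, 0.0706]
tcp_rot: [3.135, 0.737, -3.085]
contact_force: [0.8, -0.1, 0.1]
opening: 0.0586
[[-0.739 -0.062  0.671]
 [-0.042  0.998  0.045]
 [-0.672  0.005 -0.74 ]]
```

View pics/lw4.png

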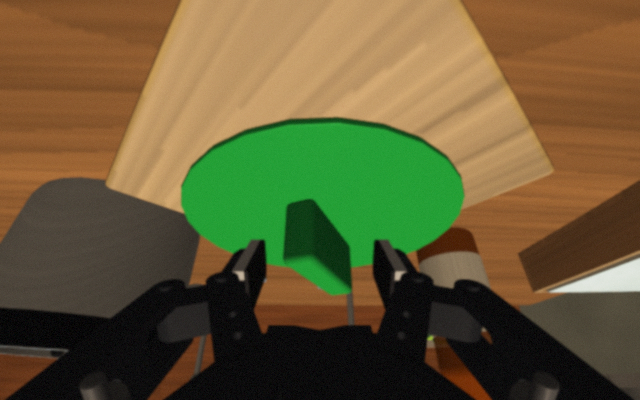

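```bash
python3 - <<'E'
from lidfit import *
from scipy.optimize import least_squares
c=eyes.get_calibration('wrist')
def f(q):
    P=proj(c,circ((q[0],q[1],.0545),.078,200)); return [P[:,0].min()-181.5,P[:,0].max()-464,P[:,1].min()-118.5]
r=least_squares(f,[.505,.284]); print(r.x,r.fun)
w=cv2.imread('pics/lw4.png')[:,:,::-1]
p,Rm=pose(); o=np.r_[r.x,.03]
for h in (.35,): draw(w,c,lid(o,h),(150,90,490,320),2.2,'pics/lw5.png')
g=o+[0,0,.0485]; t=g+.0187*Rm[:,2]; print(t,p,(Rm.T@(t-p)*100).round(2))
E
```

```text
[0.5123765  0.28668924] [-1.81936109  1.83957017  1.4285122 ]
[0.52491989 0.28753692 0.06465678] [0.51417434 0.28456776 0.07062731] [-0.41  0.23  1.18]
```

View pics/lw5.png

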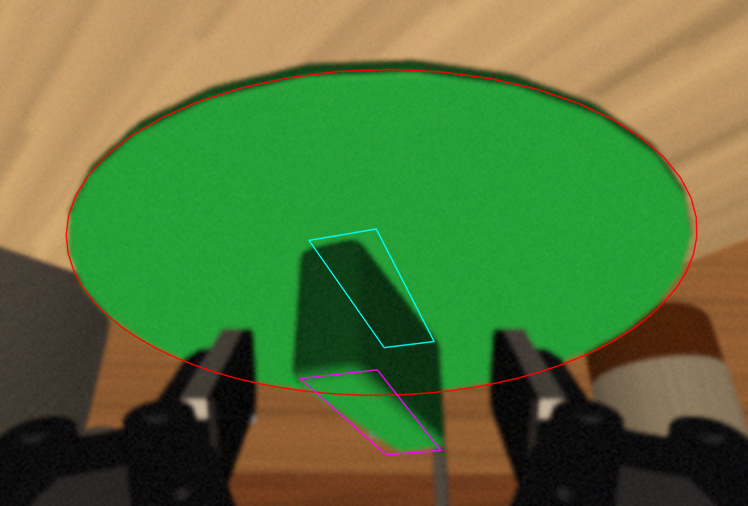

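```bash
python3 -m handwheel '[{"x":-0.2,"y":0.1,"z":0.6,"yaw":0},{"x":-0.2,"y":0.1,"z":0.5,"yaw":0},{"x":0,"y":0,"z":0,"yaw":0}]' && python3 -m handwheel '[{"x":0,"y":0,"z":0,"yaw":0},{"x":0,"y":0,"z":0,"yaw":0},{"x":0,"y":0,"z":0,"yaw":0},{"x":0,"y":0,"z":0,"yaw":0},{"x":0,"y":0,"z":0,"yaw":0},{"x":0,"y":0,"z":0,"yaw":0}]' 255
python3 - <<'E'
from lidfit import *
p,Rm=pose();print(Rm.round(3))
c=eyes.get_calibration('wrist'); w=eyes.camera('wrist'); cv2.imwrite('pics/lw6.png',w[:,:,::-1])
E
```

```text
t: 24.7
tool_pos: [0.5254, 0.2877, 0.0652]
tcp_rot: [3.136, 0.738, -3.082]
contact_force: [-0.6, -0.7, -0.4]
opening: 0.0582
t: 25.3
tool_pos: [0.5247, 0.2875, 0.0658]
tcp_rot: [3.135, 0.738, -3.083]
contact_force: [0.1, -0.3, 0.5]
opening: 0.0151
[[-0.738 -0.063  0.672]
 [-0.043  0.998  0.046]
 [-0.673  0.005 -0.74 ]]
```

View pics/lw6.png

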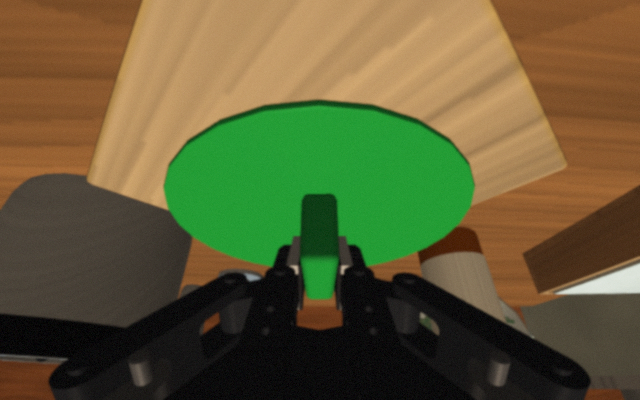

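```bash
python3 - <<'E'
from lidfit import *
from scipy.optimize import least_squares
c=eyes.get_calibration('wrist'); w=cv2.imread('pics/lw6.png')[:,:,::-1]
m=((w[:,:,1].astype(int)-w[:,:,0]>40)&(w[:,:,1].astype(int)-w[:,:,2]>40)).astype(np.uint8)
ys,xs=np.nonzero(m); print(xs.min(),xs.max(),ys.min())
def f(q):
    P=np.vstack([proj(c,circ((q[0],q[1],z),.078,200)) for z in(.051,.055)]); return [P[:,0].min()-xs.min(),P[:,0].max()-xs.max()-1,P[:,1].min()-100]
r=least_squares(f,[.505,.284]); print(r.x,r.fun)
p,Rm=pose(); o=np.r_[r.x,.03]; print('o-p',o-p)
draw(w,c,lid(o,.064),(150,90,490,320),2.2,'pics/lw7.png')
# lift then over pot
up=p+[-.03,-.01,.11]
tgt=np.array([.618,.099,.14])-(o-p); print(tgt)
plan([up,tgt+[-.03,.02,.005],tgt],18)
E
```

```text
164 474 101
[0.51358168 0.28742579] [ 0.14754356 -0.14923584 -0.11731797]
o-p [-1.11218785e-02 -8.23308023e-05 -3.57442401e-02]
[0.62912188 0.09908233 0.17574424]
[{"x":-0.9,"y":-0.1,"z":-1.7,"yaw":0},{"x":-0.8,"y":-0.2,"z":-1.7,"yaw":0},{"x":-0.9,"y":-0.1,"z":-1.7,"yaw":0},{"x":-0.8,"y":-0.1,"z":-1.6,"yaw":0},{"x":-0.9,"y":-0.1,"z":-1.7,"yaw":0},{"x":-0.8,"y":-0.2,"z":-1.7,"yaw":0},{"x":-0.7,"y":-1.5,"z":0.5,"yaw":0},{"x":-0.8,"y":-1.7,"z":0.6,"yaw":0},{"x":-0.7,"y":-1.6,"z":0.5,"yaw":0},{"x":-0.7,"y":-1.6,"z":0.6,"yaw":0},{"x":-0.8,"y":-1.7,"z":0.6,"yaw":0},{"x":-0.7,"y":-1.6,"z":0.6,"yaw":0},{"x":-0.7,"y":-1.7,"z":0.6,"yaw":0},{"x":-0.8,"y":-1.6,"z":0.6,"yaw":0},{"x":-0.7,"y":-1.7,"z":0.6,"yaw":0},{"x":-0.8,"y":-1.6,"z":0.6,"yaw":0},{"x":-0.9,"y":-1.2,"z":1.1,"yaw":0},{"x":-0.9,"y":-1.1,"z":1.2,"yaw":0}]
end [0.629  0.0992 0.1758] [ 3.135  0.738 -3.083]
```

View pics/lw7.png

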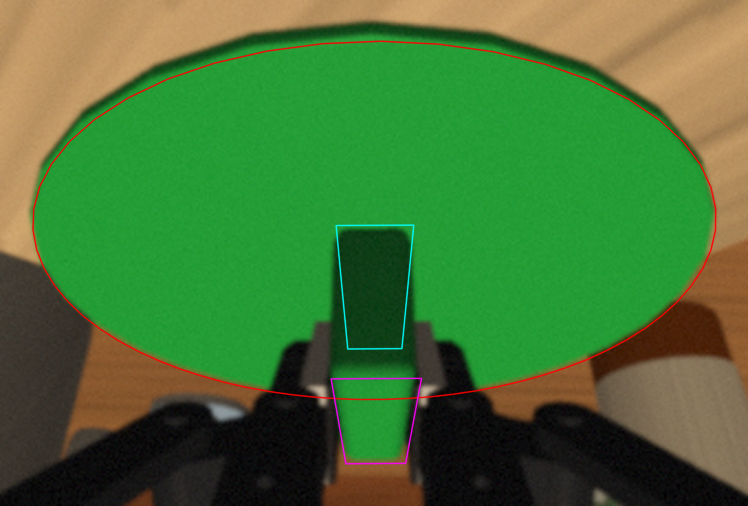

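```bash
python3 -m handwheel '[{"x":-0.9,"y":-0.1,"z":-1.7,"yaw":0},{"x":-0.8,"y":-0.2,"z":-1.7,"yaw":0},{"x":-0.9,"y":-0.1,"z":-1.7,"yaw":0},{"x":-0.8,"y":-0.1,"z":-1.6,"yaw":0},{"x":-0.9,"y":-0.1,"z":-1.7,"yaw":0},{"x":-0.8,"y":-0.2,"z":-1.7,"yaw":0},{"x":-0.7,"y":-1.5,"z":0.5,"yaw":0},{"x":-0.8,"y":-1.7,"z":0.6,"yaw":0},{"x":-0.7,"y":-1.6,"z":0.5,"yaw":0},{"x":-0.7,"y":-1.6,"z":0.6,"yaw":0},{"x":-0.8,"y":-1.7,"z":0.6,"yaw":0},{"x":-0.7,"y":-1.6,"z":0.6,"yaw":0},{"x":-0.7,"y":-1.7,"z":0.6,"yaw":0},{"x":-0.8,"y":-1.6,"z":0.6,"yaw":0},{"x":-0.7,"y":-1.7,"z":0.6,"yaw":0},{"x":-0.8,"y":-1.6,"z":0.6,"yaw":0},{"x":-0.9,"y":-1.2,"z":1.1,"yaw":0},{"x":-0.9,"y":-1.1,"z":1.2,"yaw":0},{"x":0,"y":0,"z":0,"yaw":0}]'
cat > chk.py <<'E'
from lidfit import *
import sys
n=sys.argv[1]; OP=np.array([-.0111,0,-.0357])
p,Rm=pose(); o=p+OP; print('lid o',o.round(4),Rm[:,1].round(3))
P=lid(o,.064)+[(circ((.618,.099,.12),.0765),(255,255,255)),(circ((.618,.099,.12),.069),(255,255,255))]
a=eyes.camera('scene');c=eyes.get_calibration('wrist');w=eyes.camera('wrist')
draw(a,cs,P if len(sys.argv)<3 else [],(270,130,390,260),5,f'pics/k{n}s.png')
draw(w,c,P if len(sys.argv)<3 else [],(100,0,540,320),1.8,f'pics/k{n}w.png')
E
python3 chk.py 1
```

```text
t: 27.25
tool_pos: [0.6301, 0.0979, 0.1753]
tcp_rot: [3.135, 0.738, -3.085]
contact_force: [-0.0, 0.4, -1.5]
opening: 0.015
lid o [0.619  0.0979 0.1396] [-0.061  0.998  0.005]
```

View pics/k1s.png

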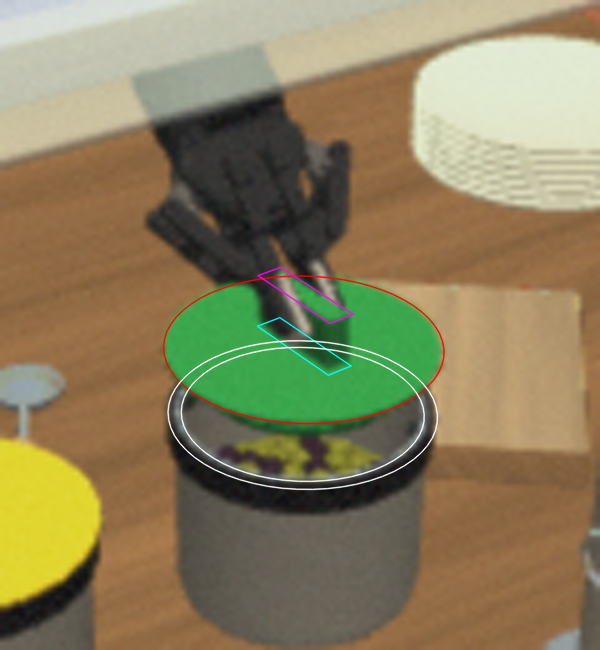

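View pics/k1w.png

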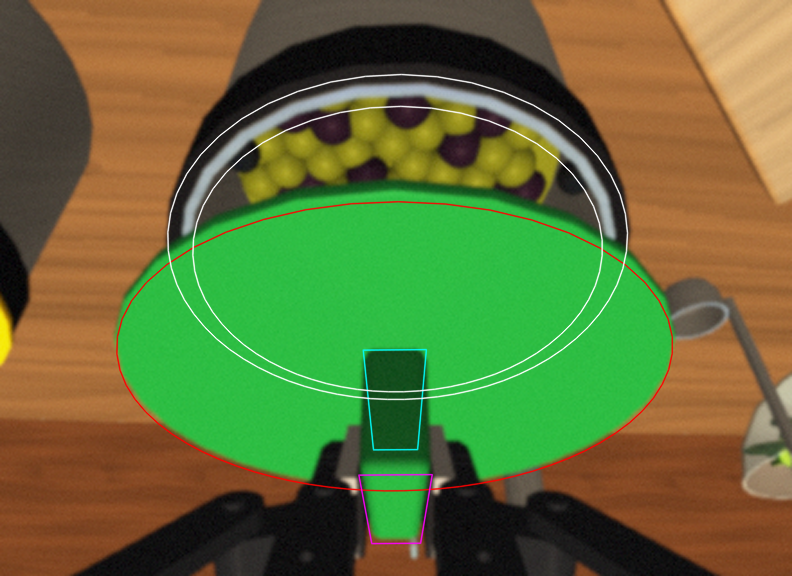

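The overlays agree and the lid is within about 1 mm of centre. Lowering it to rest.

```bash
python3 -m handwheel '[{"x":0.4,"y":0.1,"z":0.4,"yaw":0},{"x":0.4,"y":0,"z":0.4,"yaw":0},{"x":0.4,"y":0,"z":0.4,"yaw":0},{"x":0.4,"y":0,"z":0.4,"yaw":0},{"x":0.2,"y":0,"z":0.2,"yaw":0},{"x":0.1,"y":0,"z":0.1,"yaw":0},{"x":0,"y":0,"z":0,"yaw":0}]'; python3 chk.py 2
```

```text
t: 28.05
tool_pos: [0.6276, 0.1002, 0.1486]
tcp_rot: [3.135, 0.738, -3.083]
contact_force: [0.5, -0.5, -0.2]
opening: 0.015
lid o [0.6165 0.1002 0.1129] [-0.063  0.998  0.005]
```

View pics/k2s.png

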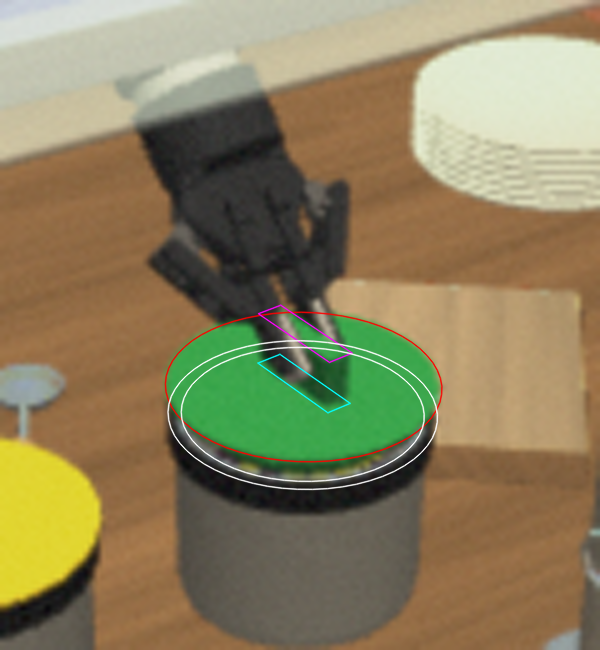

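```bash
python3 -m handwheel '[{"x":0.05,"y":-0.1,"z":0.2,"yaw":0},{"x":0.05,"y":0,"z":0.15,"yaw":0},{"x":0,"y":0,"z":0,"yaw":0}]'; python3 -m handwheel '[{"x":0.15,"y":0,"z":0.15,"yaw":0},{"x":0.15,"y":0,"z":0.15,"yaw":0},{"x":0,"y":0,"z":0,"yaw":0}]'
```

```text
t: 28.45
tool_pos: [0.6295, 0.0993, 0.1458]
tcp_rot: [3.135, 0.739, -3.083]
contact_force: [-2.6, 0.6, 3.1]
opening: 0.0155
t: 28.75
tool_pos: [0.6295, 0.0994, 0.1416]
tcp_rot: [3.135, 0.739, -3.083]
contact_force: [0.6, -0.1, 1.9]
opening: 0.0153
```

```bash
python3 -m handwheel '[{"x":0.15,"y":0,"z":0.15,"yaw":0},{"x":0,"y":0,"z":0,"yaw":0}]';python3 -m handwheel '[{"x":0.15,"y":0,"z":0.15,"yaw":0},{"x":0,"y":0,"z":0,"yaw":0}]';python3 -m handwheel '[{"x":0.15,"y":0,"z":0.15,"yaw":0},{"x":0,"y":0,"z":0,"yaw":0}]'; python3 chk.py 3 n
```

```text
t: 28.95
tool_pos: [0.6286, 0.0993, 0.1382]
tcp_rot: [3.135, 0.736, -3.083]
contact_force: [3.8, 0.8, -6.8]
opening: 0.0151
t: 29.15
tool_pos: [0.6281, 0.0991, 0.1357]
tcp_rot: [3.136, 0.736, -3.083]
contact_force: [2.3, 0.6, -6.1]
opening: 0.0151
t: 29.35
tool_pos: [0.6288, 0.0992, 0.1349]
tcp_rot: [3.135, 0.738, -3.083]
contact_force: [-0.3, 0.8, -1.5]
opening: 0.0154
lid o [0.6177 0.0992 0.0992] [-0.063  0.998  0.005]
```

View pics/k3s.png

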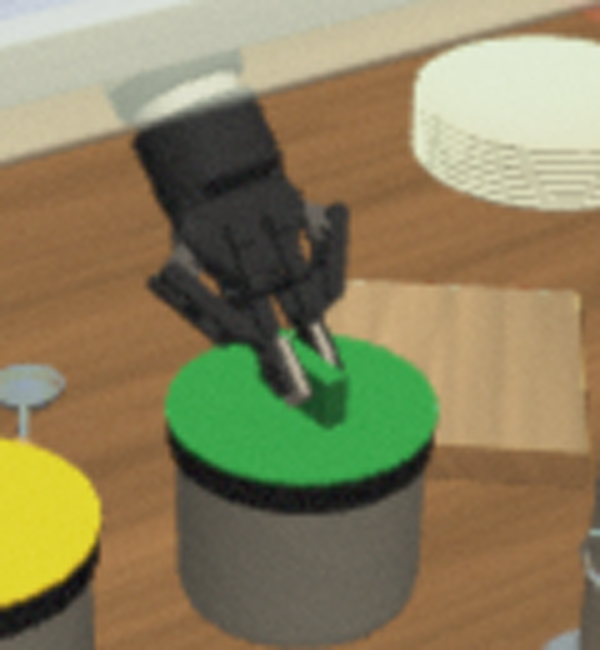

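View pics/k3w.png

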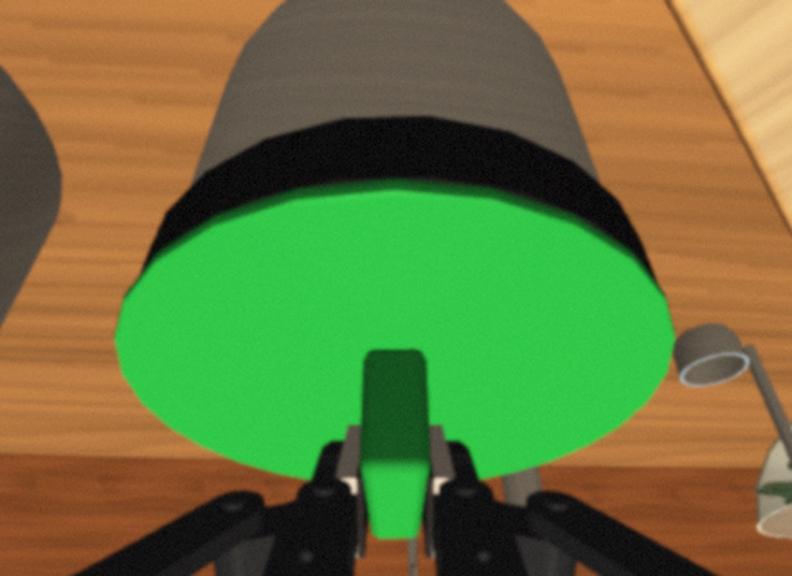

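The lid snapped, with the force sign jumping and the estimated lid origin at z 0.0992. I'll press slightly more to make sure, then release and retreat along the tool axis.

```bash
python3 -m handwheel '[{"x":0.15,"y":0,"z":0.15,"yaw":0},{"x":0.1,"y":0,"z":0.1,"yaw":0},{"x":0,"y":0,"z":0,"yaw":0}]'; python3 -m handwheel '[{"x":-0.1,"y":0,"z":-0.1,"yaw":0},{"x":0,"y":0,"z":0,"yaw":0}]';  python3 -m handwheel '[{"x":0,"y":0,"z":0,"yaw":0},{"x":0,"y":0,"z":0,"yaw":0},{"x":0,"y":0,"z":0,"yaw":0},{"x":0,"y":0,"z":0,"yaw":0}]' 80; python3 chk.py 4 n
```

```text
t: 29.75
tool_pos: [0.6306, 0.0995, 0.1347]
tcp_rot: [3.135, 0.744, -3.084]
contact_force: [-9.4, -0.9, 17.0]
opening: 0.0149
t: 29.95
tool_pos: [0.6299, 0.0995, 0.1348]
tcp_rot: [3.135, 0.742, -3.083]
contact_force: [-5.0, -1.5, 10.8]
opening: 0.015
t: 30.35
tool_pos: [0.6286, 0.0993, 0.1326]
tcp_rot: [3.135, 0.738, -3.083]
contact_force: [-0.2, -0.7, 0.3]
opening: 0.0585
lid o [0.6175 0.0993 0.0969] [-0.063  0.998  0.005]
```

View pics/k4s.png

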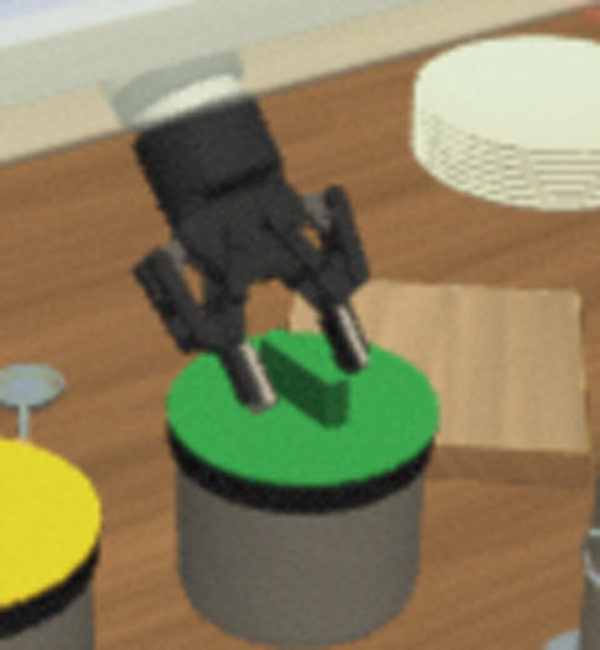

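View pics/k4w.png

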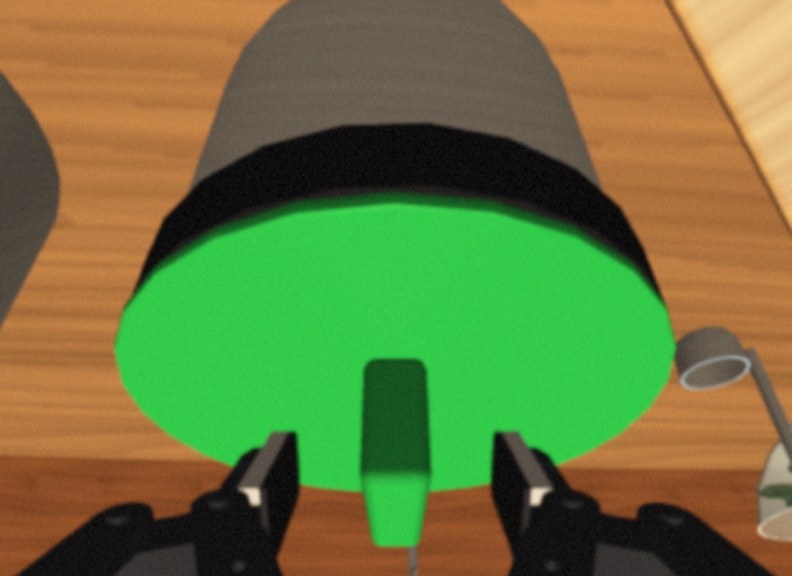

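```bash
python3 -m handwheel '[{"x":0,"y":0,"z":-1,"yaw":0},{"x":0,"y":0,"z":-2,"yaw":0},{"x":0,"y":0,"z":-3,"yaw":0},{"x":0,"y":0,"z":-4,"yaw":0},{"x":0,"y":0,"z":-4,"yaw":0},{"x":2,"y":0,"z":-2,"yaw":0},{"x":2,"y":0,"z":-2,"yaw":0},{"x":0,"y":0,"z":0,"yaw":0}]'
cat > fin.py <<'E'
from lidfit import *
P=lid((.618,.099,.099),.064)+[(circ((.618,.099,.120),.078),(255,255,255)),(circ((.618,.099,.106),.0765),(255,200,255))]
a=eyes.camera('scene');c=eyes.get_calibration('wrist');w=eyes.camera('wrist')
print(models.place_of('lid_brim','wrist')[:1],models.place_of('lid_brim','scene')[:1], proj(c,(.618,.099,.12)),proj(cs,(.618,.099,.12)))
draw(a,cs,P,(270,130,390,260),5,'pics/fs.png')
q=proj(c,(.618,.099,.12))[0].astype(int); b=(max(q[0]-110,0),max(q[1]-90,0),q[0]+110,q[1]+80)
draw(w,c,P,b,3.3,'pics/fw.png'); draw(w,c,[],b,3.3,'pics/fw0.png')
cv2.imwrite('pics/sceneF.png',a[:,:,::-1])
E
python3 fin.py
```

```text
t: 31.25
tool_pos: [0.4751, 0.0889, 0.2392]
tcp_rot: [3.135, 0.738, -3.083]
contact_force: [-0.3, 0.4, 0.3]
opening: 0.0587
[{'centre': [317.4, 204.5], 'confidence': 0.71}] [{'centre': [332.0, 214.5], 'confidence': 0.75}] [[318.91489184 203.92964425]] [[329.9082063  211.64492797]]
```

View pics/fs.png

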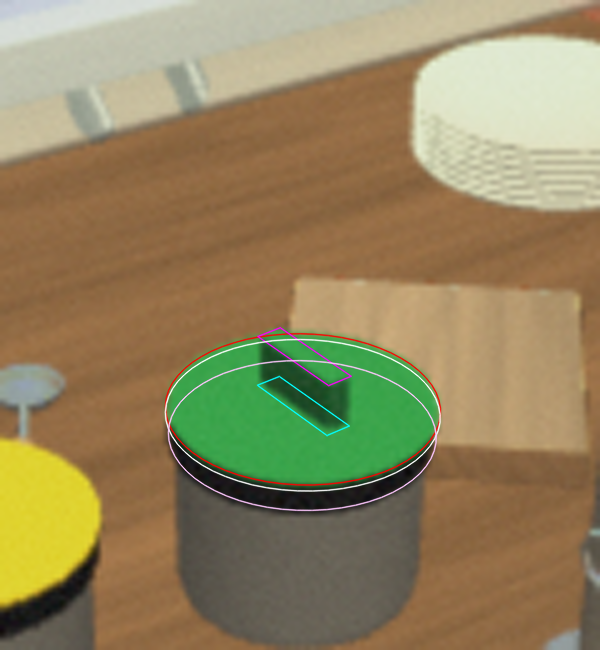

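View pics/fw.png

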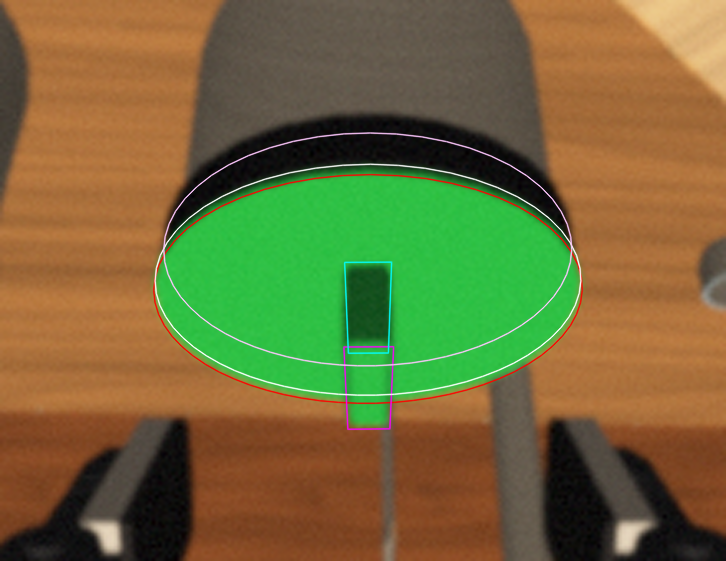

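View pics/fw0.png

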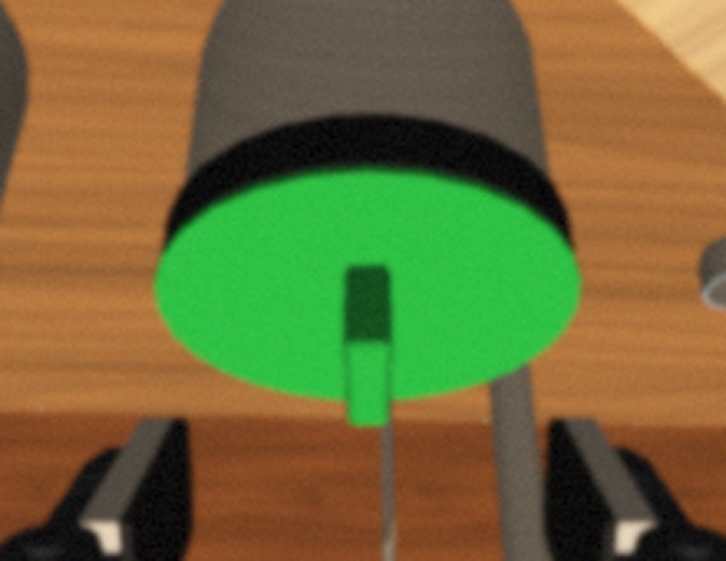

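View pics/sceneF.png

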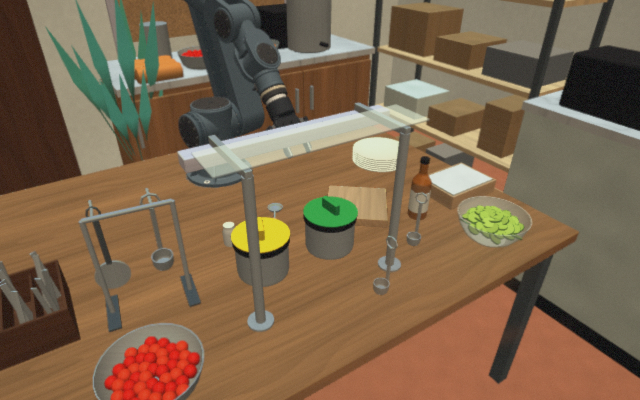

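The lid's brim matches the predicted closed outline all round in both views. The ladle hangs on the hook at (150,230), nothing else has moved, and the gripper is clear. Handing in.

```bash
python3 -c "
from cell import close_job, manip
print(close_job())"
```

```text
the job is handed in; nothing more can be done
None
```

The olive pot is closed: the ladle hangs by its ring on the free hook, and the green lid is snapped home on the rim. I handed the job in at about 31 s of the 64 s allowed; no verdict was reported.

**How it was done:**
- **Lean:** The moves cannot tilt the tool directly, so I leaned it about 42° by raising it in free air against a wrist joint's limit.
- **Ladle:** I gripped it by the stem, lifted it out in front of the lamp bar and hung it on the hook.
- **Lid:** It lay about 62° out of line with the jaws, so I squeezed it into line in two stages, then set it on the pot and pressed.

**Last checks:**
- **Snap:** The wrist force reversed as the lid went in. A further press of 17 N moved it no more, and I worked out its underside at about 0.099 m, which is the closed height.
- **Level:** In the wrist and scene pictures the brim lies on the predicted closed outline all round, to within 1–2 pixels.
- **Surroundings:** In the last scene picture the ladle hangs on the free hook and I saw nothing else moved. The gripper was clear of everything, and the forces reported after each move never suggested contact with the lamp bar.

**Disagreements:** The scene overlay put the top of the lid's grip bar about 2 pixels too high. The same offset showed before the lid was pressed, so I put it down to calibration. The network's brim point in the scene picture was also 3–4 pixels off my projection; in the wrist picture it was within 2.

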